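# Tidy the pantry cupboard top

## Robot

A 6-joint arm with a two-finger parallel gripper is mounted at the origin on the work surface. World frame = base frame: x ahead of the robot, y to its left, z up, the work surface at z = 0. Lengths are in mm, angles in degrees, forces in N, time in s.
With the tool pointing down it reaches from about 275 to 825 mm from the base axis. Payload 5.2 kg.
Tool frame: the origin (TCP) lies at the very end of the fingers, on their centre line; the grasp point (between the pads) lies arm.tcp_to_grasp behind it (arm.tcp_to_grasp is the distance from the TCP to the grasp point, in mm); z points along the fingers, y is the line along which they close (so a half turn about z gives the same grasp; the last joint's range is limited). The gripper opens to 93 mm and grips with 3 to 60 N. Pads are 15 mm wide; open, the fingers measure 128 mm over their backs; the gripper's body (75 mm by 188 mm) begins 65 mm behind the grasp point.
Start: joints at [-74.874, 14.817, 87.949, -0, 77.235, -11.62], TCP at [247.537, -491.152, 218.653] pointing down, gripper open.
Joint ranges: [-179.93, 179.93], [-52.35, 119.4], [10.71, 147.94], [-69.91, 249.91], [12.55, 155.21], [-178.61, 178.61]. Speed limits (degrees/s): [147.25, 147.25, 180, 180, 180, 180].

## Interface

Orientations are given as [roll, pitch, yaw] about the fixed x, y, z axes, in that order (R = Rz(yaw) Ry(pitch) Rx(roll)).
In Python, from cell import arm gives the robot as it stands.
- The arm moves only by the tool move_arm, never from a script. Its argument "rows" is a list of rows, each an object of numbers: "rx", "ry", "rz": the turn, a rotation vector about the tool's x, y, z in units of 6 degrees (1.0 is 6 degrees); "x", "y", "z": the shift along the tool's x, y, z in units of 40 mm (1.0 is 40 mm); "hand": the opening, from 0 (shut) to 1 (fully open). In form: [{"rx": .., "ry": .., "rz": .., "x": .., "y": .., "z": .., "hand": ..}, ...]. A call has 1 to 12 rows; each row shifts and turns the commanded pose from where the row before left it, along the tool's axes as they then stand; what a row does not reach is not made up. A row lasts 1/12 s, in which the tool goes at most 41.7 mm and 7.16 degrees, less where a joint would pass 70% of its speed; a pose out of reach is approached as far as the arm can. A call is refused whole if a number of a shift passes 1 or a number of a turn 1, either way. A call with a gripper value outside its range is refused whole. The fingers move at their own pace and stop on an object; the grip force is fixed at half the most. Time passes only in rows, so rows that do not move let the fingers close. It gives the time, the measured TCP pose, the force, the opening and the grip force at its end, in the units of the state.
- arm.observe(): the state, without advancing time (a new reading comes with each control period).
- arm.read_camera(name): name is "side" or "top"; returns a dict with "frame" (420x560x3 uint8, red, green, blue), "z_map" (420x560 float32, mm along the optical axis (not along the pixel's ray), 0 where there is no reading), "camera_matrix" (3x3 intrinsics, pixels), "D" ([k1, k2, p1, p2, k3] as OpenCV has them; the pictures are not rectified), "world_to_cam" (4x4, takes a point from world to camera coordinates). Camera axes: x right, y down, z forward; pixel columns grow to the right and rows downward; lengths in mm; the calibration is good to about 2 mm. A picture is of the moment at which its call begins.
- arm.sign_off(): hands the job in; it is judged then, once.
The state is a dict: "t": time; "joints": joint angles; "qd": joint speeds; "tau": joint torques, N m; "eef_pos": TCP position; "orientation": TCP orientation; "force": force on the tool from outside, world axes, zero at the start; "wrist_torque": the same for the moment, N m; "finger_gap": finger opening in mm; "gripper_force": force on a finger pad.
Only numpy, scipy, OpenCV 4.12 (cv2) and the standard library are available. Lean on these libraries where they do the work, as an engineer would, in place of code of your own. Each camera call takes 0.05 s, during which the arm holds its last target. There are 200 camera calls.

## Task

Sort the things lying about on the pantry cupboard: both preserve jars into the blue tray, standing upright on its floor, both onions side by side on the floor of the wooden slatted crate, and the spanner lying flat in the dark steel tray with the orange floor. The jars are glass, so do not drop or knock them, and leave the mug and the lantern where they stand.

Things in the scene. Friction and masses are not known exactly. Their poses are not given: they have to be found in the camera images.
- jar_tray: Blue tray with a brown cardboard floor: home of the preserve jars. Fixed open tray, 200 mm along its x, 150 mm along its y, 35 mm high, walls 5 mm, floor 5 mm thick (inner space 190 x 140 mm). Origin: centre of its underside, on the cupboard top; z up. Its place among three spots and its yaw vary.
- onion_crate: Light wooden slatted crate with dark corner blocks: home of the onions. Fixed open tray, 200 mm along its x, 150 mm along its y, 35 mm high, walls 5 mm, floor 5 mm thick (inner space 190 x 140 mm). Origin: centre of its underside, on the cupboard top; z up. Its place among three spots and its yaw vary.
- tool_box: Dark steel tray with an orange floor and a small aluminium pull on each short side: home of the tool. Fixed open tray, 200 mm along its x, 150 mm along its y, 35 mm high, walls 5 mm, floor 5 mm thick (inner space 190 x 140 mm). Origin: centre of its underside, on the cupboard top; z up. Its place among three spots and its yaw vary.
- tomato_jar: Jar of tomato preserve: dark red, red lid. Glass, rigid, 56 mm diameter, 76 mm high including a 14 mm lid (54 mm diameter), about 0.3 kg. Origin: centre of its underside; z up its axis. Starts standing upright.
- pickle_jar: Jar of pickles: olive green, white lid. Glass, rigid, 56 mm diameter, 76 mm high including a 14 mm lid (54 mm diameter), about 0.3 kg. Origin: centre of its underside; z up its axis. Starts standing upright.
- yellow_onion: Onion with golden brown skin. Rigid, widest 62 mm diameter at 25 mm above its base, bulb 50 mm high, with a thin dry neck to 64 mm; flat root end 32 mm across, on which it starts standing; about 0.12 kg. Origin: centre of the root end; z up through the neck.
- red_onion: Onion with dark purple skin. Rigid, widest 62 mm diameter at 25 mm above its base, bulb 50 mm high, with a thin dry neck to 64 mm; flat root end 32 mm across, on which it starts standing; about 0.12 kg. Origin: centre of the root end; z up through the neck.
- spanner: Bare steel double-open-end spanner lying flat, 150 mm long along its x, shaft 14 mm wide (y), heads 27 mm wide, 12 mm thick (z); about 0.16 kg. Origin: under the middle of the shaft, at its centre of mass.
- mug: Bystander: blue ceramic mug, 72 mm diameter, 80 mm high, handle to its +y; loose, stands beyond the work. Origin: centre of its underside.
- lantern: Bystander: yellow camping lantern with a clear middle, 72 mm diameter, 110 mm high, with a wire bail up to 141 mm; loose, stands beyond the work. Origin: centre of its underside.
Not all that is in view belongs to the job. Of the things that look like the tomato_jar, the middle-sized one is meant.

How it is judged:
By the outcome, as a careful person would: the job done as asked, in the order asked, and still so for the second after the job is handed in, with the robot touching nothing.
It also fails if it takes over 144 s, if anything falls off the work surface, if the arm or the gripper's body presses on something with over 40 N, if the wrist force passes 120 N, or if a joint passes its speed limit or range.

## Working session

There is one attempt and no reset: what is moved stays moved. The work goes in short steps, Python scripts to look and compute and a tool call to move; the robot and the scene stay as the last step left them, time stands still between calls to the robot, and variables do not carry over. Pictures are saved under pics/ and viewed, at most 14 in all, crops included, and the job is handed in when it is done.

Besides the shell and the picture viewer there is one more tool, called after "Request:" as name(argument=value, ...), one argument or row to a line, values as JSON. move_arm: Moves the arm, as the interface text tells. Its arguments: {"type":"object","properties":{"rows":{"type":"array","items":{"type":"object","properties":{"rx":{"type":"number"},"ry":{"type":"number"},"rz":{"type":"number"},"x":{"type":"number"},"y":{"type":"number"},"z":{"type":"number"},"hand":{"type":"number"}}}}},"required":["rows"]}

```bash
mkdir -p pics; ls
cat > h.py <<'E'
import numpy as np, cv2
from cell import arm
def look(n,save=None):
    c=arm.read_camera(n)
    c={k:(np.array(v) if k!='x' else v) for k,v in c.items()}
    if save: cv2.imwrite('pics/'+save,c['frame'][:,:,::-1])
    return c
def cloud(c):
    "world xyz per pixel from z_map"
    h,w=c['z_map'].shape
    u,v=np.meshgrid(np.arange(w,dtype=float),np.arange(h,dtype=float))
    p=cv2.undistortPoints(np.stack([u,v],-1).reshape(-1,1,2),c['camera_matrix'],c['D']).reshape(h,w,2)
    z=c['z_map'].astype(float)
    P=np.stack([p[...,0]*z,p[...,1]*z,z],-1)
    T=np.linalg.inv(c['world_to_cam'])
    W=P@T[:3,:3].T+T[:3,3]; W[z<=0]=np.nan
    return W
def ray(c,uv,zp):
    p=cv2.undistortPoints(np.array(uv,float).reshape(-1,1,2),c['camera_matrix'],c['D']).reshape(-1,2)
    T=np.linalg.inv(c['world_to_cam']); d=np.c_[p,np.ones(len(p))]@T[:3,:3].T
    return T[:3,3]+d*((zp-T[2,3])/d[:,2])[:,None]
E
python3 - <<'E'
from h import *
for n in('top','side'):
    c=look(n,n+'0.png'); print(n,np.linalg.inv(c['world_to_cam'])[:3].round(2).tolist(),c['camera_matrix'].round(1).tolist(),c['D'])
    np.savez(n+'0.npz',**c)
print(arm.observe(),arm.tcp_to_grasp)
E
```

```text
pics
top [[-0.02, -0.99, 0.14, 454.34], [-1.0, 0.02, 0.0, -15.91], [-0.0, -0.14, -0.99, 1148.85]] [[479.8, 0.0, 278.3], [0.0, 479.8, 212.2], [0.0, 0.0, 1.0]] [0.03698428 0.         0.         0.         0.        ]
side [[-0.79, -0.43, 0.43, 125.39], [-0.61, 0.55, -0.57, 625.2], [0.01, -0.72, -0.69, 826.2]] [[408.3, 0.0, 277.2], [0.0, 408.3, 208.0], [0.0, 0.0, 1.0]] [-0.12572957  0.          0.          0.          0.        ]
{'t': 0.1, 'joints': array([-7.48742299e+01,  1.48542601e+01,  8.80037318e+01, -1.37290924e-03,
        7.72347974e+01, -1.16205651e+01]), 'qd': array([ 0.0019182 ,  0.03170442, -0.23583117,  0.01832378,  0.02629145,
        0.01542958]), 'tau': array([ 2.00521972e-03, -4.38212085e+01, -2.84640169e+01,  7.19970628e-02,
        3.61773907e-02, -7.10111522e-05]), 'eef_pos': array([ 247.39791212, -490.67256973,  217.91611062]), 'orientation': array([-1.79908843e+02, -1.73794508e-02,  2.67466258e+01]), 'force': array([-0.12247448, -0.3450111 , -0.35854952]), 'wrist_torque': array([ 0.02915958, -0.00424636,  0.00037691]), 'gripper_force': 0.0, 'finger_gap': 93.36549979278273} 18.8
```

View pics/top0.png

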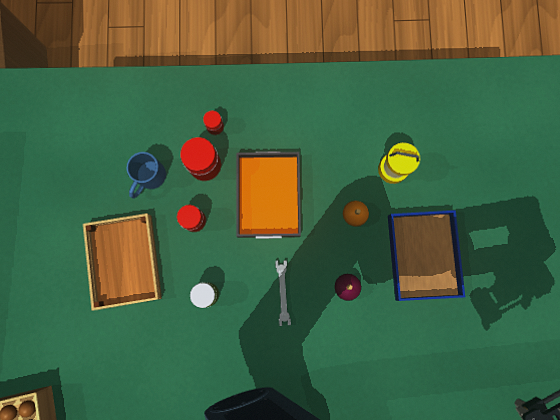

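View pics/side0.png

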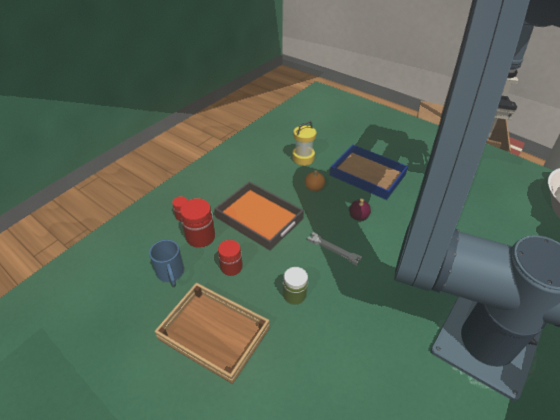

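Top view: tomato-jar lookalikes at (213,121) small, (199,157) large and (191,217) middle. The pickle jar is at (203,295), onions at (356,213) yellow and (347,287) red, and the spanner at (283,292). The crate is at (122,261), the steel/orange tray at (269,194) and the blue tray at (427,254). The side view agrees: red jars at (180,208), (198,223) and (230,258), pickle at (295,286).

```bash
cat > meas.py <<'E'
from h import *
C={n:dict(np.load(n+'0.npz')) for n in('top','side')}
W={n:cloud(C[n]) for n in C}
S={'top':{'tom_s':(213,121),'tom_L':(199,157),'tom_m':(191,217),'pick':(203,295),'yel':(356,213),'red':(347,287)},
 'side':{'tom_s':(180,204),'tom_L':(197,212),'tom_m':(230,250),'pick':(295,277),'yel':(316,182),'red':(360,210)}}
for k in S['top']:
    for n in C:
        u,v=S[n][k]; w=W[n]; x0=np.nanmedian(w[v-2:v+3,u-2:u+3].reshape(-1,3),0)
        m=(np.hypot(w[...,0]-x0[0],w[...,1]-x0[1])<58)&(w[...,2]>12)
        m=m.astype(np.uint8); _,L=cv2.connectedComponents(m); mm=L==L[v,u]
        P=w[mm]; zt=np.nanpercentile(P[:,2],98)
        T=P[P[:,2]>zt-8]; (cx,cy),r=cv2.minEnclosingCircle(T[:,:2].astype(np.float32))
        print(k,n,'seed',x0.round(0),'ztop %.1f'%zt,'topcirc %.1f %.1f r%.1f'%(cx,cy,r),'bbox',np.percentile(P,1,0).round(0),np.percentile(P,99,0).round(0))
# trays: rim corners by depth in top
w=W['top']
for k,(a,b,x,y) in {'crate':(122,261,0,0),'tool':(269,194,0,0),'jar':(427,254,0,0)}.items():
  for n in C:
    w=W[n]; c0=W['top'][b,a]
    m=(np.hypot(w[...,0]-c0[0],w[...,1]-c0[1])<140)&(w[...,2]>22)&(w[...,2]<45)
    nn,L,st,ce=cv2.connectedComponentsWithStats(m.astype(np.uint8),connectivity=8)
    i=1+np.argmax(st[1:,4]); P=w[L==i]; R=P[P[:,2]>np.percentile(P[:,2],50)-4]
    q=cv2.minAreaRect(R[:,:2].astype(np.float32)); 
    print(k,n,'floor z',c0.round(1),'rim z %.1f'%np.percentile(P[:,2],90),q)
# spanner
for n in C:
    w=W[n]; g=C[n]['frame'].astype(int); u,v=(283,292) if n=='top' else (334,249)
    m=(w[...,2]>5)&(w[...,2]<25)&(np.hypot(w[...,0]-w[v,u,0],w[...,1]-w[v,u,1])<90)
    hs=(g.max(-1)-g.min(-1))<45; m&=hs
    _,L,st,_=cv2.connectedComponentsWithStats(m.astype(np.uint8)); i=1+np.argmax(st[1:,4]); P=w[L==i]
    print('spanner',n,st[i],cv2.minAreaRect(P[:,:2].astype(np.float32)),np.percentile(P[:,2],[10,50,90]))
f=C['top']['frame'][90:320,130:310]; s=C['side']['frame'][180:310,150:320]
a=cv2.resize(f,None,fx=2,fy=2); b=cv2.resize(s,None,fx=2.4,fy=2.4); o=np.zeros((460,800,3),np.uint8); o[:,:360]=a; o[:312,370:778]=b[:312,:408]
cv2.imwrite('pics/crop1.png',o[:,:,::-1])
E
python3 meas.py
```

```text
tom_s top seed [831. 133.  59.] ztop 64.1 topcirc 837.3 134.7 r21.7 bbox [815. 114.  14.] [857. 154.  65.]
tom_s side seed [826. 145.  59.] ztop 109.1 topcirc 772.1 154.8 r15.4 bbox [769. 120.  14.] [853. 164. 110.]
tom_L top seed [732. 158. 110.] ztop 113.6 topcirc 739.3 161.0 r38.4 bbox [700. 122.  15.] [774. 196. 114.]
tom_L side seed [724. 170. 110.] ztop 112.2 topcirc 739.1 163.2 r39.4 bbox [699. 131.  13.] [771. 202. 113.]
tom_m top seed [602. 181.  77.] ztop 108.9 topcirc 493.4 -127.0 r416.3 bbox [nan nan nan] [nan nan nan]
tom_m side seed [596. 190.  77.] ztop 79.5 topcirc 603.5 188.0 r28.0 bbox [576. 163.  13.] [627. 215.  80.]
pick top seed [429. 154.  77.] ztop 81.5 topcirc 428.8 155.8 r26.7 bbox [403. 129.  16.] [455. 181.  82.]
pick side seed [426. 161.  77.] ztop 79.6 topcirc 425.7 156.1 r28.1 bbox [399. 133.  14.] [451. 184.  80.]
yel top seed [ 605. -193.   54.] ztop 62.3 topcirc 608.8 -195.3 r13.1 bbox [ 579. -225.   26.] [ 636. -168.   65.]
yel side seed [ 594. -180.   42.] ztop 62.9 topcirc 606.7 -195.4 r5.7 bbox [ 578. -217.   14.] [ 633. -167.   64.]
red top seed
[... 766 characters left out ...]
7656, 205.85829162597656), 89.35478973388672)
jar top floor z [ 510.1 -364.2    7.6] rim z 38.6 ((507.3266906738281, -355.6478576660156), (199.4843292236328, 153.54835510253906), 2.0301663875579834)
jar side floor z [ 510.1 -364.2    7.6] rim z 36.6 ((507.20654296875, -355.28228759765625), (203.8999786376953, 160.04208374023438), 2.168531894683838)
spanner top [275 261  18  65 472] ((427.8908996582031, -19.90202522277832), (149.24530029296875, 34.38233184814453), 3.411134958267212) [10.10157812 13.48930766 16.28694455]
spanner side [308 232  54  33 386] ((428.8661804199219, -20.814592361450195), (151.4617156982422, 30.55860137939453), 1.1212866306304932) [ 8.16078974 12.67510681 14.88485757]
```

View pics/crop1.png

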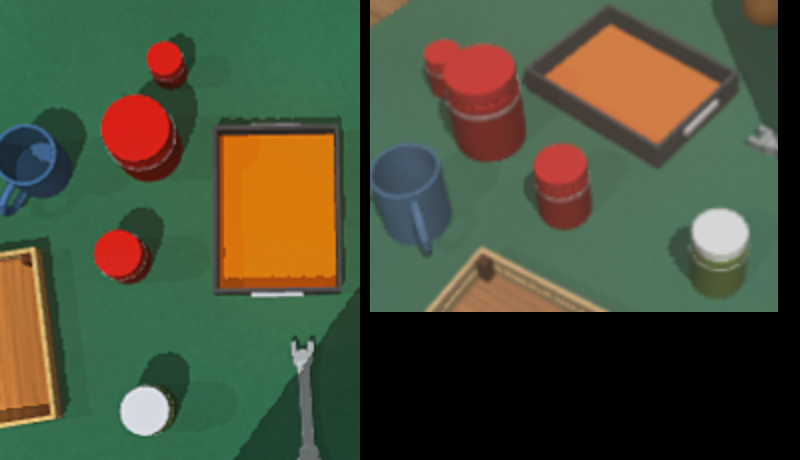

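Choice: the measured red jars are small (r≈21, h≈62), large (r≈39, h≈112) and middle (r≈28, h≈78). The middle one, at top pixel (191,217) and world (603,188), fits the stated 56×76 mm. The crop confirms it, with the pickle jar at (718,250) in the crop. I start by going above it.

Request:
move_arm(
  rows=[
    {"rz": 0.89,"hand": 1},
    {"rz": 0.89,"hand": 1},
    {"rz": 0.89,"hand": 1},
    {"rz": 0.89,"hand": 1},
    {"rz": 0.89,"hand": 1},
    {"x": 0.2,"y": -0.4,"hand": 1},
    {"x": 0.4,"y": -0.8,"hand": 1},
    {"x": 0.4,"y": -0.8,"hand": 1},
    {"x": 0.4,"y": -0.8,"hand": 1},
    {"x": 0.4,"y": -0.8,"hand": 1},
    {"x": 0.4,"y": -0.8,"hand": 1},
    {"x": 0.4,"y": -0.8,"hand": 1},
  ],
)

```text
validation failed for argument at $.ro...
```

Request:
move_arm(
  rows=[
    {"x": 0.45,"y": -0.85,"hand": 1},
    {"x": 0.45,"y": -0.85,"hand": 1},
    {"x": 0.45,"y": -0.85,"hand": 1},
    {"x": 0.45,"y": -0.85,"hand": 1},
    {"x": 0.5,"y": -0.8,"hand": 1},
    {"x": 0.5,"y": -0.8,"hand": 1},
    {"x": 0.5,"y": -0.8,"hand": 1},
    {"x": 0.5,"y": -0.8,"hand": 1},
    {"x": 0.5,"y": -0.8,"hand": 1},
    {"x": 0.5,"y": -0.8,"hand": 1},
    {"x": 0.5,"y": -0.8,"hand": 1},
    {"hand": 1},
  ],
)

```text
validation failed for argument at $.ro...
```

Request:
move_arm(
  rows=[
    {"rx": 0,"ry": 0,"rz": 0.89,"x": 0,"y": 0,"z": 0,"hand": 1},
    {"rx": 0,"ry": 0,"rz": 0.89,"x": 0,"y": 0,"z": 0,"hand": 1},
    {"rx": 0,"ry": 0,"rz": 0.89,"x": 0,"y": 0,"z": 0,"hand": 1},
    {"rx": 0,"ry": 0,"rz": 0.89,"x": 0,"y": 0,"z": 0,"hand": 1},
    {"rx": 0,"ry": 0,"rz": 0.89,"x": 0,"y": 0,"z": 0,"hand": 1},
  ],
)

```text
t: 0.52
eef_pos: [247.4, -490.8, 218.1]
orientation: [-179.9, 0.0, -0.2]
force: [0.1, 0.3, -0.6]
finger_gap: 93.1
gripper_force: 0.0
```

Request:
move_arm(
  rows=[
    {"rx": 0,"ry": 0,"rz": 0,"x": 0.25,"y": -0.45,"z": 0,"hand": 1},
    {"rx": 0,"ry": 0,"rz": 0,"x": 0.45,"y": -0.85,"z": 0,"hand": 1},
    {"rx": 0,"ry": 0,"rz": 0,"x": 0.45,"y": -0.85,"z": 0,"hand": 1},
    {"rx": 0,"ry": 0,"rz": 0,"x": 0.45,"y": -0.85,"z": 0,"hand": 1},
    {"rx": 0,"ry": 0,"rz": 0,"x": 0.45,"y": -0.85,"z": 0,"hand": 1},
    {"rx": 0,"ry": 0,"rz": 0,"x": 0.45,"y": -0.85,"z": 0,"hand": 1},
    {"rx": 0,"ry": 0,"rz": 0,"x": 0.45,"y": -0.85,"z": 0,"hand": 1},
    {"rx": 0,"ry": 0,"rz": 0,"x": 0.45,"y": -0.85,"z": 0,"hand": 1},
    {"rx": 0,"ry": 0,"rz": 0,"x": 0.45,"y": -0.85,"z": 0,"hand": 1},
    {"rx": 0,"ry": 0,"rz": 0,"x": 0.45,"y": -0.85,"z": 0,"hand": 1},
    {"rx": 0,"ry": 0,"rz": 0,"x": 0.45,"y": -0.85,"z": 0,"hand": 1},
    {"rx": 0,"ry": 0,"rz": 0,"x": 0.45,"y": -0.85,"z": 0,"hand": 1},
  ],
)

```text
t: 1.52
eef_pos: [455.5, -97.0, 218.5]
orientation: [-180.0, 0.0, 0.0]
force: [0.4, -0.6, 0.6]
finger_gap: 93.0
gripper_force: 0.0
```

Request:
move_arm(
  rows=[
    {"rx": 0,"ry": 0,"rz": 0,"x": 0.45,"y": -0.85,"z": 0,"hand": 1},
    {"rx": 0,"ry": 0,"rz": 0,"x": 0.45,"y": -0.85,"z": 0,"hand": 1},
    {"rx": 0,"ry": 0,"rz": 0,"x": 0.45,"y": -0.85,"z": 0,"hand": 1},
    {"rx": 0,"ry": 0,"rz": 0,"x": 0.45,"y": -0.85,"z": 0,"hand": 1},
    {"rx": 0,"ry": 0,"rz": 0,"x": 0.45,"y": -0.85,"z": 0,"hand": 1},
    {"rx": 0,"ry": 0,"rz": 0,"x": 0.45,"y": -0.85,"z": 0,"hand": 1},
    {"rx": 0,"ry": 0,"rz": 0,"x": 0.45,"y": -0.85,"z": 0,"hand": 1},
    {"rx": 0,"ry": 0,"rz": 0,"x": 0.25,"y": -0.6,"z": 0,"hand": 1},
    {"rx": 0,"ry": 0,"rz": 0,"x": 0.15,"y": -0.4,"z": 0,"hand": 1},
    {"rx": 0,"ry": 0,"rz": 0,"x": 0,"y": 0,"z": 0,"hand": 1},
  ],
)

```text
t: 2.35
eef_pos: [597.3, 182.6, 217.5]
orientation: [-179.9, 0.1, 0.2]
force: [0.1, 0.8, -0.9]
finger_gap: 93.1
gripper_force: 0.0
```

Request:
move_arm(
  rows=[
    {"rx": 0,"ry": 0,"rz": 0,"x": 0.15,"y": 0,"z": 0.5,"hand": 1},
    {"rx": 0,"ry": 0,"rz": 0,"x": 0,"y": 0,"z": 0.5,"hand": 1},
    {"rx": 0,"ry": 0,"rz": 0,"x": 0,"y": 0,"z": 0.5,"hand": 1},
    {"rx": 0,"ry": 0,"rz": 0,"x": 0,"y": 0,"z": 0,"hand": 1},
    {"rx": 0,"ry": 0,"rz": 0,"x": 0,"y": 0,"z": 0,"hand": 1},
  ],
)

```text
t: 2.77
eef_pos: [601.8, 178.2, 157.6]
orientation: [180.0, 0.2, 0.0]
force: [0.7, -0.2, 0.2]
finger_gap: 93.0
gripper_force: 0.0
```

Run:
```python
from h import *
c=look('side','side1.png'); s=arm.observe(); print(s['eef_pos'],s['orientation'])
w=cloud(c); h=cv2.cvtColor(c['frame'],cv2.COLOR_RGB2HSV)
m=((h[...,0]<8)|(h[...,0]>172))&(h[...,1]>140)&(np.hypot(w[...,0]-603,w[...,1]-188)<45)&(w[...,2]>68)
P=w[m]; print(len(P),cv2.minEnclosingCircle(P[:,:2].astype(np.float32)),np.median(P,0))
```

```text
[602.92530538 178.38448501 159.04889029] [1.79985394e+02 2.39466784e-02 7.79295531e-03]
326 ((603.1486206054688, 187.5632781982422), 28.266508102416992) [600.56186547 190.31768405  76.92372129]
```

Request:
move_arm(
  rows=[
    {"rx": 0,"ry": 0,"rz": 0,"x": 0,"y": -0.22,"z": 0.2,"hand": 1},
    {"rx": 0,"ry": 0,"rz": 0,"x": 0,"y": 0,"z": 0.5,"hand": 1},
    {"rx": 0,"ry": 0,"rz": 0,"x": 0,"y": 0,"z": 0.5,"hand": 1},
    {"rx": 0,"ry": 0,"rz": 0,"x": 0,"y": 0,"z": 0.5,"hand": 1},
    {"rx": 0,"ry": 0,"rz": 0,"x": 0,"y": 0,"z": 0.5,"hand": 1},
    {"rx": 0,"ry": 0,"rz": 0,"x": 0,"y": 0,"z": 0.5,"hand": 1},
    {"rx": 0,"ry": 0,"rz": 0,"x": 0,"y": 0,"z": 0.4,"hand": 1},
    {"rx": 0,"ry": 0,"rz": 0,"x": 0,"y": 0,"z": 0.2,"hand": 1},
    {"rx": 0,"ry": 0,"rz": 0,"x": 0,"y": 0,"z": 0,"hand": 1},
    {"rx": 0,"ry": 0,"rz": 0,"x": 0,"y": 0,"z": 0,"hand": 0.8},
    {"rx": 0,"ry": 0,"rz": 0,"x": 0,"y": 0,"z": 0,"hand": 0.7},
  ],
)

```text
t: 3.73
eef_pos: [604.2, 188.3, 28.2]
orientation: [-180.0, -0.2, 0.1]
force: [-0.7, 0.3, 0.9]
finger_gap: 83.7
gripper_force: 0.0
```

Request:
move_arm(
  rows=[
    {"rx": 0,"ry": 0,"rz": 0,"x": 0,"y": 0,"z": 0,"hand": 0.65},
    {"rx": 0,"ry": 0,"rz": 0,"x": 0,"y": 0,"z": 0,"hand": 0.6},
    {"rx": 0,"ry": 0,"rz": 0,"x": 0,"y": 0,"z": 0,"hand": 0.5},
    {"rx": 0,"ry": 0,"rz": 0,"x": 0,"y": 0,"z": 0,"hand": 0.3},
    {"rx": 0,"ry": 0,"rz": 0,"x": 0,"y": 0,"z": 0,"hand": 0.3},
    {"rx": 0,"ry": 0,"rz": 0,"x": 0,"y": 0,"z": 0,"hand": 0.3},
    {"rx": 0,"ry": 0,"rz": 0,"x": 0,"y": 0,"z": 0,"hand": 0.3},
  ],
)

```text
t: 4.32
eef_pos: [603.3, 187.9, 27.2]
orientation: [-180.0, -0.0, 0.0]
force: [0.7, -0.7, 4.3]
finger_gap: 55.4
gripper_force: 30.0
```

Request:
move_arm(
  rows=[
    {"rx": 0,"ry": 0,"rz": 0,"x": 0,"y": 0,"z": -0.2,"hand": 0.3},
    {"rx": 0,"ry": 0,"rz": 0,"x": 0,"y": 0,"z": -0.4,"hand": 0.3},
    {"rx": 0,"ry": 0,"rz": 0,"x": 0,"y": 0,"z": -0.5,"hand": 0.3},
    {"rx": 0,"ry": 0,"rz": 0,"x": 0,"y": 0,"z": -0.5,"hand": 0.3},
    {"rx": 0,"ry": 0,"rz": 0,"x": 0,"y": 0,"z": -0.5,"hand": 0.3},
    {"rx": 0,"ry": 0,"rz": 0,"x": 0,"y": 0,"z": -0.3,"hand": 0.3},
    {"rx": 0,"ry": 0,"rz": 0,"x": 0,"y": 0,"z": -0.2,"hand": 0.3},
    {"rx": 0,"ry": 0,"rz": 0,"x": -0.1,"y": 0.2,"z": 0,"hand": 0.3},
    {"rx": 0,"ry": 0,"rz": 0,"x": -0.1,"y": 0.4,"z": 0,"hand": 0.3},
    {"rx": 0,"ry": 0,"rz": 0,"x": -0.1,"y": 0.6,"z": 0,"hand": 0.3},
    {"rx": 0,"ry": 0,"rz": 0,"x": -0.1,"y": 0.8,"z": 0,"hand": 0.3},
    {"rx": 0,"ry": 0,"rz": 0,"x": -0.1,"y": 0.8,"z": 0,"hand": 0.3},
  ],
)

```text
t: 5.32
eef_pos: [581.2, 75.0, 128.9]
orientation: [180.0, 0.2, 0.1]
force: [0.5, -0.1, -3.2]
finger_gap: 55.4
gripper_force: 30.0
```

Request:
move_arm(
  rows=[
    {"rx": 0,"ry": 0,"rz": 0,"x": -0.06,"y": 0.8,"z": 0,"hand": 0.3},
    {"rx": 0,"ry": 0,"rz": 0,"x": -0.06,"y": 0.8,"z": 0,"hand": 0.3},
    {"rx": 0,"ry": 0,"rz": 0,"x": -0.06,"y": 0.8,"z": 0,"hand": 0.3},
    {"rx": 0,"ry": 0,"rz": 0,"x": -0.06,"y": 0.8,"z": 0,"hand": 0.3},
    {"rx": 0,"ry": 0,"rz": 0,"x": -0.06,"y": 0.8,"z": 0,"hand": 0.3},
    {"rx": 0,"ry": 0,"rz": 0,"x": -0.06,"y": 0.8,"z": 0,"hand": 0.3},
    {"rx": 0,"ry": 0,"rz": 0,"x": -0.06,"y": 0.8,"z": 0,"hand": 0.3},
    {"rx": 0,"ry": 0,"rz": 0,"x": -0.06,"y": 0.8,"z": 0,"hand": 0.3},
    {"rx": 0,"ry": 0,"rz": 0,"x": -0.06,"y": 0.8,"z": 0,"hand": 0.3},
    {"rx": 0,"ry": 0,"rz": 0,"x": -0.06,"y": 0.8,"z": 0,"hand": 0.3},
    {"rx": 0,"ry": 0,"rz": 0,"x": -0.06,"y": 0.7,"z": 0,"hand": 0.3},
    {"rx": 0,"ry": 0,"rz": 0,"x": -0.06,"y": 0.6,"z": 0,"hand": 0.3},
  ],
)

```text
t: 6.32
eef_pos: [552.7, -298.1, 128.8]
orientation: [-179.9, 0.1, -0.0]
force: [-0.2, -0.3, -2.1]
finger_gap: 55.7
gripper_force: 30.0
```

Request:
move_arm(
  rows=[
    {"rx": 0,"ry": 0,"rz": 0,"x": -0.06,"y": 0.5,"z": 0,"hand": 0.3},
    {"rx": 0,"ry": 0,"rz": 0,"x": 0,"y": 0.4,"z": 0,"hand": 0.3},
    {"rx": 0,"ry": 0,"rz": 0,"x": 0,"y": 0.3,"z": 0,"hand": 0.3},
    {"rx": 0,"ry": 0,"rz": 0,"x": 0,"y": 0.24,"z": 0,"hand": 0.3},
    {"rx": 0,"ry": 0,"rz": 0,"x": 0,"y": 0,"z": 0,"hand": 0.3},
    {"rx": 0,"ry": 0,"rz": 0,"x": 0,"y": 0,"z": 0,"hand": 0.3},
    {"rx": 0,"ry": 0,"rz": 0,"x": 0,"y": 0,"z": 0,"hand": 0.3},
  ],
)

```text
t: 6.9
eef_pos: [552.3, -352.4, 130.5]
orientation: [-179.9, 0.0, 0.1]
force: [1.3, -0.3, -4.0]
finger_gap: 55.7
gripper_force: 30.0
```

Run:
```python
from h import *
s=arm.observe(); print(s['eef_pos'],s['orientation'],s['finger_gap'],s['force'])
# jar tray floor height from both views; jar bottom height in side view
C=dict(np.load('top0.npz')),dict(np.load('side0.npz'))
for c in C:
    w=cloud(c); m=(abs(w[...,0]-507)<70)&(abs(w[...,1]+356)<45)&(w[...,2]<25)
    t=(abs(w[...,0]-340)<30)&(abs(w[...,1]-0)<300)&(w[...,2]<25)&(w[...,2]>-25)
    print('floor z',np.median(w[m][:,2]),'table z',np.median(w[t][:,2]))
c=look('side','side2.png'); w=cloud(c); h=cv2.cvtColor(c['frame'],cv2.COLOR_RGB2HSV)
m=((h[...,0]<8)|(h[...,0]>172))&(h[...,1]>120)&(np.hypot(w[...,0]-552,w[...,1]+354)<50)&(w[...,2]>60)
P=w[m]; print(len(P),np.percentile(P,[1,50,99],0).round(1))
```

```text
[ 552.34975176 -352.44653745  130.45132213] [-1.79943422e+02  2.24765073e-02  9.42220500e-02] 55.70622123931106 [ 1.25007586 -0.2573372  -3.98140476]
floor z 7.116511246456525 table z 1.5481517434977832
floor z 6.1425834716003465 table z 0.8327436821506353
249 [[ 524.9 -368.2  107.8]
 [ 535.1 -336.7  143.1]
 [ 565.6 -323.4  182.5]]
```

View pics/side2.png

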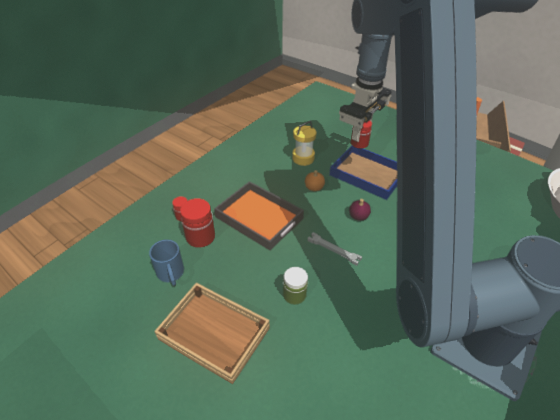

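Side view: the tomato jar hangs at (362,132) above the far half of the blue tray (367,170), upright and clear of the lantern at (304,145). Floor measured at about 5 mm above the table.

Request:
move_arm(
  rows=[
    {"rx": 0,"ry": 0,"rz": 0,"x": 0,"y": 0,"z": 0.2,"hand": 0.3},
    {"rx": 0,"ry": 0,"rz": 0,"x": 0,"y": 0,"z": 0.4,"hand": 0.3},
    {"rx": 0,"ry": 0,"rz": 0,"x": 0,"y": 0,"z": 0.5,"hand": 0.3},
    {"rx": 0,"ry": 0,"rz": 0,"x": 0,"y": 0,"z": 0.5,"hand": 0.3},
    {"rx": 0,"ry": 0,"rz": 0,"x": 0,"y": 0,"z": 0.4,"hand": 0.3},
    {"rx": 0,"ry": 0,"rz": 0,"x": 0,"y": 0,"z": 0.2,"hand": 0.3},
    {"rx": 0,"ry": 0,"rz": 0,"x": 0,"y": 0,"z": 0.15,"hand": 0.3},
    {"rx": 0,"ry": 0,"rz": 0,"x": 0,"y": 0,"z": 0.1,"hand": 0.3},
    {"rx": 0,"ry": 0,"rz": 0,"x": 0,"y": 0,"z": 0,"hand": 0.3},
    {"rx": 0,"ry": 0,"rz": 0,"x": 0,"y": 0,"z": 0,"hand": 0.3},
    {"rx": 0,"ry": 0,"rz": 0,"x": 0,"y": 0,"z": 0,"hand": 0.3},
  ],
)

```text
t: 7.87
eef_pos: [552.8, -354.2, 33.7]
orientation: [179.9, -0.1, 0.0]
force: [-0.1, 0.2, -2.6]
finger_gap: 55.5
gripper_force: 30.0
```

Request:
move_arm(
  rows=[
    {"rx": 0,"ry": 0,"rz": 0,"x": 0,"y": 0,"z": 0.02,"hand": 0.3},
    {"rx": 0,"ry": 0,"rz": 0,"x": 0,"y": 0,"z": 0,"hand": 0.3},
    {"rx": 0,"ry": 0,"rz": 0,"x": 0,"y": 0,"z": 0,"hand": 0.3},
  ],
)

```text
t: 8.12
eef_pos: [552.3, -353.9, 32.2]
orientation: [180.0, -0.0, 0.0]
force: [0.2, 0.2, -2.0]
finger_gap: 55.3
gripper_force: 30.0
```

Request:
move_arm(
  rows=[
    {"rx": 0,"ry": 0,"rz": 0,"x": 0,"y": 0,"z": 0.02,"hand": 0.3},
    {"rx": 0,"ry": 0,"rz": 0,"x": 0,"y": 0,"z": 0,"hand": 0.3},
    {"rx": 0,"ry": 0,"rz": 0,"x": 0,"y": 0,"z": 0,"hand": 0.3},
  ],
)

```text
t: 8.37
eef_pos: [552.4, -353.9, 32.1]
orientation: [180.0, -0.0, 0.0]
force: [-2.1, 2.0, 6.3]
finger_gap: 55.5
gripper_force: 30.0
```

Request:
move_arm(
  rows=[
    {"rx": 0,"ry": 0,"rz": 0,"x": 0,"y": 0,"z": 0,"hand": 0.62},
    {"rx": 0,"ry": 0,"rz": 0,"x": 0,"y": 0,"z": 0,"hand": 0.68},
    {"rx": 0,"ry": 0,"rz": 0,"x": 0,"y": 0,"z": 0,"hand": 0.8},
    {"rx": 0,"ry": 0,"rz": 0,"x": 0,"y": 0,"z": 0,"hand": 0.8},
    {"rx": 0,"ry": 0,"rz": 0,"x": 0,"y": 0,"z": 0,"hand": 0.8},
    {"rx": 0,"ry": 0,"rz": 0,"x": 0,"y": 0,"z": -0.2,"hand": 0.8},
    {"rx": 0,"ry": 0,"rz": 0,"x": 0,"y": 0,"z": -0.4,"hand": 0.8},
    {"rx": 0,"ry": 0,"rz": 0,"x": 0,"y": 0,"z": -0.5,"hand": 0.8},
    {"rx": 0,"ry": 0,"rz": 0,"x": 0,"y": 0,"z": -0.5,"hand": 0.8},
    {"rx": 0,"ry": 0,"rz": 0,"x": 0,"y": 0,"z": -0.5,"hand": 1},
    {"rx": 0,"ry": 0,"rz": 0,"x": 0,"y": 0,"z": -0.3,"hand": 1},
    {"rx": 0,"ry": 0,"rz": 0,"x": 0,"y": 0,"z": -0.2,"hand": 1},
  ],
)

```text
t: 9.37
eef_pos: [552.9, -354.3, 137.5]
orientation: [179.9, -0.1, 0.0]
force: [-0.2, 0.4, -0.2]
finger_gap: 89.7
gripper_force: 0.0
```

Request:
move_arm(
  rows=[
    {"rx": 0,"ry": 0,"rz": 0,"x": -0.12,"y": -0.5,"z": 0,"hand": 1},
    {"rx": 0,"ry": 0,"rz": 0,"x": -0.2,"y": -0.9,"z": 0,"hand": 1},
    {"rx": 0,"ry": 0,"rz": 0,"x": -0.2,"y": -0.9,"z": 0,"hand": 1},
    {"rx": 0,"ry": 0,"rz": 0,"x": -0.2,"y": -0.9,"z": 0,"hand": 1},
    {"rx": 0,"ry": 0,"rz": 0,"x": -0.2,"y": -0.9,"z": 0,"hand": 1},
    {"rx": 0,"ry": 0,"rz": 0,"x": -0.2,"y": -0.9,"z": 0,"hand": 1},
    {"rx": 0,"ry": 0,"rz": 0,"x": -0.2,"y": -0.9,"z": 0,"hand": 1},
    {"rx": 0,"ry": 0,"rz": 0,"x": -0.2,"y": -0.9,"z": 0,"hand": 1},
    {"rx": 0,"ry": 0,"rz": 0,"x": -0.2,"y": -0.9,"z": 0,"hand": 1},
    {"rx": 0,"ry": 0,"rz": 0,"x": -0.2,"y": -0.9,"z": 0,"hand": 1},
    {"rx": 0,"ry": 0,"rz": 0,"x": -0.2,"y": -0.9,"z": 0,"hand": 1},
    {"rx": 0,"ry": 0,"rz": 0,"x": -0.2,"y": -0.9,"z": 0,"hand": 1},
  ],
)

```text
t: 10.37
eef_pos: [458.0, 63.8, 134.8]
orientation: [-180.0, 0.0, 0.0]
force: [0.3, 0.2, 0.6]
finger_gap: 93.0
gripper_force: 0.0
```

Request:
move_arm(
  rows=[
    {"rx": 0,"ry": 0,"rz": 0,"x": -0.2,"y": -0.9,"z": 0,"hand": 1},
    {"rx": 0,"ry": 0,"rz": 0,"x": -0.2,"y": -0.8,"z": 0,"hand": 1},
    {"rx": 0,"ry": 0,"rz": 0,"x": -0.2,"y": -0.5,"z": 0,"hand": 1},
    {"rx": 0,"ry": 0,"rz": 0,"x": -0.2,"y": -0.15,"z": 0,"hand": 1},
    {"rx": 0,"ry": 0,"rz": 0,"x": 0,"y": 0,"z": 0,"hand": 1},
    {"rx": 0,"ry": 0,"rz": 0,"x": 0,"y": 0,"z": 0,"hand": 1},
    {"rx": 0,"ry": 0,"rz": 0,"x": 0,"y": 0,"z": 0,"hand": 1},
  ],
)

```text
t: 10.95
eef_pos: [427.5, 155.1, 135.1]
orientation: [180.0, -0.0, -0.0]
force: [0.3, -0.6, 0.3]
finger_gap: 92.9
gripper_force: 0.0
```

Run:
```python
from h import *
s=arm.observe(); print(s['eef_pos'],s['orientation'],s['finger_gap'],s['force'])
c=look('side'); w=cloud(c)
for n,x,y in(('tom',552,-354),('pick',427.5,156)):
    m=(np.hypot(w[...,0]-x,w[...,1]-y)<42)&(w[...,2]>66)&(w[...,2]<95)
    P=w[m]; print(n,len(P),cv2.minEnclosingCircle(P[:,:2].astype(np.float32)),np.median(P[:,2]))
cv2.imwrite('pics/top2.png',look('top')['frame'][:,:,::-1])
```

```text
[427.53626082 155.14715574 135.05015425] [ 1.79972028e+02 -1.90276025e-02 -1.95578403e-03] 92.8722223414399 [ 0.32779968 -0.57727563  0.33496591]
tom 193 ((551.1282348632812, -352.29095458984375), 28.30038070678711) 80.96881873176619
pick 397 ((426.3404846191406, 155.8874969482422), 27.6944522857666) 76.54384821694362
```

View pics/top2.png

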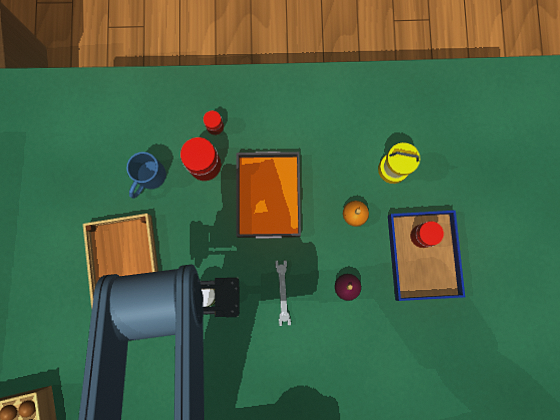

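Top view: tomato jar upright in the blue tray at (430,232). The gripper is over the pickle jar at (208,297).

Request:
move_arm(
  rows=[
    {"rx": 0,"ry": 0,"rz": 0,"x": 0,"y": 0,"z": 0.3,"hand": 1},
    {"rx": 0,"ry": 0,"rz": 0,"x": 0,"y": 0,"z": 0.5,"hand": 1},
    {"rx": 0,"ry": 0,"rz": 0,"x": 0,"y": 0,"z": 0.5,"hand": 1},
    {"rx": 0,"ry": 0,"rz": 0,"x": 0,"y": 0,"z": 0.5,"hand": 1},
    {"rx": 0,"ry": 0,"rz": 0,"x": 0,"y": 0,"z": 0.5,"hand": 1},
    {"rx": 0,"ry": 0,"rz": 0,"x": 0,"y": 0,"z": 0.3,"hand": 1},
    {"rx": 0,"ry": 0,"rz": 0,"x": 0,"y": 0,"z": 0.1,"hand": 1},
    {"rx": 0,"ry": 0,"rz": 0,"x": 0,"y": 0,"z": 0,"hand": 0.8},
    {"rx": 0,"ry": 0,"rz": 0,"x": 0,"y": 0,"z": 0,"hand": 0.7},
    {"rx": 0,"ry": 0,"rz": 0,"x": 0,"y": 0,"z": 0,"hand": 0.65},
    {"rx": 0,"ry": 0,"rz": 0,"x": 0,"y": 0,"z": 0,"hand": 0.6},
    {"rx": 0,"ry": 0,"rz": 0,"x": 0,"y": 0,"z": 0,"hand": 0.5},
  ],
)

```text
t: 12.05
eef_pos: [427.7, 156.2, 27.8]
orientation: [-180.0, -0.1, 0.0]
force: [-0.6, 0.4, -0.2]
finger_gap: 64.2
gripper_force: 0.0
```

Request:
move_arm(
  rows=[
    {"rx": 0,"ry": 0,"rz": 0,"x": 0,"y": 0,"z": 0,"hand": 0.3},
    {"rx": 0,"ry": 0,"rz": 0,"x": 0,"y": 0,"z": 0,"hand": 0.3},
    {"rx": 0,"ry": 0,"rz": 0,"x": 0,"y": 0,"z": 0,"hand": 0.3},
    {"rx": 0,"ry": 0,"rz": 0,"x": 0,"y": 0,"z": 0,"hand": 0.3},
  ],
)

```text
t: 12.38
eef_pos: [427.5, 156.4, 27.6]
orientation: [-180.0, -0.1, 0.1]
force: [-0.4, 1.4, 6.4]
finger_gap: 55.1
gripper_force: 30.0
```

Request:
move_arm(
  rows=[
    {"rx": 0,"ry": 0,"rz": 0,"x": 0,"y": 0,"z": -0.2,"hand": 0.3},
    {"rx": 0,"ry": 0,"rz": 0,"x": 0,"y": 0,"z": -0.4,"hand": 0.3},
    {"rx": 0,"ry": 0,"rz": 0,"x": 0,"y": 0,"z": -0.5,"hand": 0.3},
    {"rx": 0,"ry": 0,"rz": 0,"x": 0,"y": 0,"z": -0.5,"hand": 0.3},
    {"rx": 0,"ry": 0,"rz": 0,"x": 0,"y": 0,"z": -0.5,"hand": 0.3},
    {"rx": 0,"ry": 0,"rz": 0,"x": 0,"y": 0,"z": -0.3,"hand": 0.3},
    {"rx": 0,"ry": 0,"rz": 0,"x": 0,"y": 0,"z": -0.2,"hand": 0.3},
    {"rx": 0,"ry": 0,"rz": 0,"x": 0.05,"y": 0.2,"z": 0,"hand": 0.3},
    {"rx": 0,"ry": 0,"rz": 0,"x": 0.05,"y": 0.4,"z": 0,"hand": 0.3},
    {"rx": 0,"ry": 0,"rz": 0,"x": 0.05,"y": 0.6,"z": 0,"hand": 0.3},
    {"rx": 0,"ry": 0,"rz": 0,"x": 0.05,"y": 0.8,"z": 0,"hand": 0.3},
    {"rx": 0,"ry": 0,"rz": 0,"x": 0.05,"y": 0.8,"z": 0,"hand": 0.3},
  ],
)

```text
t: 13.38
eef_pos: [436.0, 43.1, 129.9]
orientation: [-180.0, 0.1, 0.2]
force: [0.6, 0.1, -2.6]
finger_gap: 55.6
gripper_force: 30.0
```

Request:
move_arm(
  rows=[
    {"rx": 0,"ry": 0,"rz": 0,"x": 0.05,"y": 0.8,"z": 0,"hand": 0.3},
    {"rx": 0,"ry": 0,"rz": 0,"x": 0.05,"y": 0.8,"z": 0,"hand": 0.3},
    {"rx": 0,"ry": 0,"rz": 0,"x": 0.05,"y": 0.8,"z": 0,"hand": 0.3},
    {"rx": 0,"ry": 0,"rz": 0,"x": 0.05,"y": 0.8,"z": 0,"hand": 0.3},
    {"rx": 0,"ry": 0,"rz": 0,"x": 0.05,"y": 0.8,"z": 0,"hand": 0.3},
    {"rx": 0,"ry": 0,"rz": 0,"x": 0.05,"y": 0.8,"z": 0,"hand": 0.3},
    {"rx": 0,"ry": 0,"rz": 0,"x": 0.05,"y": 0.8,"z": 0,"hand": 0.3},
    {"rx": 0,"ry": 0,"rz": 0,"x": 0.05,"y": 0.8,"z": 0,"hand": 0.3},
    {"rx": 0,"ry": 0,"rz": 0,"x": 0.05,"y": 0.8,"z": 0,"hand": 0.3},
    {"rx": 0,"ry": 0,"rz": 0,"x": 0.05,"y": 0.8,"z": 0,"hand": 0.3},
    {"rx": 0,"ry": 0,"rz": 0,"x": 0.05,"y": 0.7,"z": 0,"hand": 0.3},
    {"rx": 0,"ry": 0,"rz": 0,"x": 0.05,"y": 0.6,"z": 0,"hand": 0.3},
  ],
)

```text
t: 14.38
eef_pos: [460.0, -330.0, 129.3]
orientation: [-179.9, 0.1, -0.0]
force: [0.1, -0.9, -3.4]
finger_gap: 55.7
gripper_force: 30.0
```

Request:
move_arm(
  rows=[
    {"rx": 0,"ry": 0,"rz": 0,"x": 0.02,"y": 0.4,"z": 0,"hand": 0.3},
    {"rx": 0,"ry": 0,"rz": 0,"x": 0,"y": 0.25,"z": 0,"hand": 0.3},
    {"rx": 0,"ry": 0,"rz": 0,"x": 0,"y": 0.08,"z": 0,"hand": 0.3},
    {"rx": 0,"ry": 0,"rz": 0,"x": 0,"y": 0,"z": 0,"hand": 0.3},
    {"rx": 0,"ry": 0,"rz": 0,"x": 0,"y": 0,"z": 0,"hand": 0.3},
    {"rx": 0,"ry": 0,"rz": 0,"x": 0,"y": 0,"z": 0,"hand": 0.3},
  ],
)

```text
t: 14.88
eef_pos: [462.0, -355.6, 130.8]
orientation: [-179.9, 0.0, 0.1]
force: [-0.2, 0.4, -2.1]
finger_gap: 55.4
gripper_force: 30.0
```

Request:
move_arm(
  rows=[
    {"rx": 0,"ry": 0,"rz": 0,"x": 0,"y": 0,"z": 0.2,"hand": 0.3},
    {"rx": 0,"ry": 0,"rz": 0,"x": 0,"y": 0,"z": 0.4,"hand": 0.3},
    {"rx": 0,"ry": 0,"rz": 0,"x": 0,"y": 0,"z": 0.5,"hand": 0.3},
    {"rx": 0,"ry": 0,"rz": 0,"x": 0,"y": 0,"z": 0.5,"hand": 0.3},
    {"rx": 0,"ry": 0,"rz": 0,"x": 0,"y": 0,"z": 0.4,"hand": 0.3},
    {"rx": 0,"ry": 0,"rz": 0,"x": 0,"y": 0,"z": 0.2,"hand": 0.3},
    {"rx": 0,"ry": 0,"rz": 0,"x": 0,"y": 0,"z": 0.15,"hand": 0.3},
    {"rx": 0,"ry": 0,"rz": 0,"x": 0,"y": 0,"z": 0.1,"hand": 0.3},
    {"rx": 0,"ry": 0,"rz": 0,"x": 0,"y": 0,"z": 0,"hand": 0.3},
    {"rx": 0,"ry": 0,"rz": 0,"x": 0,"y": 0,"z": 0.02,"hand": 0.3},
    {"rx": 0,"ry": 0,"rz": 0,"x": 0,"y": 0,"z": 0.01,"hand": 0.3},
    {"rx": 0,"ry": 0,"rz": 0,"x": 0,"y": 0,"z": 0,"hand": 0.3},
  ],
)

```text
t: 15.88
eef_pos: [462.7, -357.5, 32.6]
orientation: [179.9, -0.1, 0.0]
force: [-0.3, 0.2, -2.3]
finger_gap: 55.7
gripper_force: 30.0
```

Request:
move_arm(
  rows=[
    {"rx": 0,"ry": 0,"rz": 0,"x": 0,"y": 0,"z": 0,"hand": 0.3},
    {"rx": 0,"ry": 0,"rz": 0,"x": 0,"y": 0,"z": 0,"hand": 0.3},
  ],
)

```text
t: 16.05
eef_pos: [462.7, -357.5, 32.6]
orientation: [179.9, -0.1, 0.0]
force: [0.6, -0.7, 0.4]
finger_gap: 55.8
gripper_force: 30.0
```

Request:
move_arm(
  rows=[
    {"rx": 0,"ry": 0,"rz": 0,"x": 0,"y": 0,"z": 0.02,"hand": 0.3},
    {"rx": 0,"ry": 0,"rz": 0,"x": 0,"y": 0,"z": 0,"hand": 0.3},
    {"rx": 0,"ry": 0,"rz": 0,"x": 0,"y": 0,"z": 0,"hand": 0.62},
    {"rx": 0,"ry": 0,"rz": 0,"x": 0,"y": 0,"z": 0,"hand": 0.68},
    {"rx": 0,"ry": 0,"rz": 0,"x": 0,"y": 0,"z": 0,"hand": 0.8},
    {"rx": 0,"ry": 0,"rz": 0,"x": 0,"y": 0,"z": 0,"hand": 0.8},
    {"rx": 0,"ry": 0,"rz": 0,"x": 0,"y": 0,"z": 0,"hand": 0.8},
    {"rx": 0,"ry": 0,"rz": 0,"x": 0,"y": 0,"z": -0.2,"hand": 0.8},
    {"rx": 0,"ry": 0,"rz": 0,"x": 0,"y": 0,"z": -0.4,"hand": 0.8},
    {"rx": 0,"ry": 0,"rz": 0,"x": 0,"y": 0,"z": -0.5,"hand": 0.8},
    {"rx": 0,"ry": 0,"rz": 0,"x": 0,"y": 0,"z": -0.5,"hand": 0.8},
    {"rx": 0,"ry": 0,"rz": 0,"x": 0,"y": 0,"z": -0.5,"hand": 1},
  ],
)

```text
t: 17.05
eef_pos: [462.1, -356.9, 116.3]
orientation: [-180.0, 0.0, 0.0]
force: [1.1, -0.1, -1.6]
finger_gap: 77.7
gripper_force: 0.0
```

Request:
move_arm(
  rows=[
    {"rx": 0,"ry": 0,"rz": 0,"x": 0,"y": 0,"z": -0.5,"hand": 1},
    {"rx": 0,"ry": 0,"rz": 0,"x": 0.33,"y": -0.34,"z": 0,"hand": 1},
    {"rx": 0,"ry": 0,"rz": 0,"x": 0.6,"y": -0.7,"z": 0,"hand": 1},
    {"rx": 0,"ry": 0,"rz": 0,"x": 0.6,"y": -0.7,"z": 0,"hand": 1},
    {"rx": 0,"ry": 0,"rz": 0,"x": 0.6,"y": -0.7,"z": 0,"hand": 1},
    {"rx": 0,"ry": 0,"rz": 0,"x": 0.6,"y": -0.7,"z": 0,"hand": 1},
    {"rx": 0,"ry": 0,"rz": 0,"x": 0.6,"y": -0.7,"z": 0,"hand": 1},
    {"rx": 0,"ry": 0,"rz": 0,"x": 0.3,"y": -0.2,"z": 0,"hand": 1},
    {"rx": 0,"ry": 0,"rz": 0,"x": 0,"y": 0,"z": 0,"hand": 1},
    {"rx": 0,"ry": 0,"rz": 0,"x": 0,"y": 0,"z": 0,"hand": 1},
  ],
)

```text
t: 17.88
eef_pos: [607.4, -195.1, 135.1]
orientation: [180.0, 0.0, 0.2]
force: [-0.3, 0.7, -0.1]
finger_gap: 93.1
gripper_force: 0.0
```

Run:
```python
from h import *
s=arm.observe(); print(s['eef_pos'],s['orientation'],s['finger_gap'],s['force'])
for n in('side','top'):
  c=look(n); w=cloud(c)
  for k,x,y in(('tom',552,-354),('pick',462.3,-357.2)):
    m=(np.hypot(w[...,0]-x,w[...,1]-y)<42)&(w[...,2]>66)&(w[...,2]<95)
    P=w[m]; print(n,k,len(P),len(P) and cv2.minEnclosingCircle(P[:,:2].astype(np.float32)),np.median(P[:,2]))
  for k,x,y in(('yel',607.3,-195.7),('red',435.5,-169.5)):
    m=(np.hypot(w[...,0]-x,w[...,1]-y)<42)&(w[...,2]>18)&(w[...,2]<70)
    P=w[m]; print(n,k,len(P),len(P) and np.percentile(P,[1,99],0).round(1))
  cv2.imwrite('pics/%s3.png'%n,c['frame'][:,:,::-1])
```

```text
[ 607.41624856 -195.09257415  135.10544609] [1.79966426e+02 2.83770887e-02 1.58006586e-01] 93.08578095347745 [-0.30797317  0.73490197 -0.07930949]
side tom 200 ((551.177490234375, -352.4613342285156), 28.759077072143555) 81.3277112232741
side pick 206 ((462.9914855957031, -358.5802917480469), 29.588607788085938) 80.80972946726723
side yel 289 [[ 577.4 -218.7   20. ]
 [ 633.6 -166.4   63.8]]
side red 329 [[ 409.8 -191.5   20.5]
 [ 463.3 -140.    64.8]]
top tom 26 ((542.42333984375, -374.4120178222656), 13.036138534545898) 82.52705642973444
top pick 430 ((462.4254455566406, -358.13946533203125), 27.46416664123535) 82.6607472881085
top yel 137 [[ 578.1 -224.3   26.5]
 [ 599.9 -186.3   52.4]]
top red 0 0
```

View pics/side3.png

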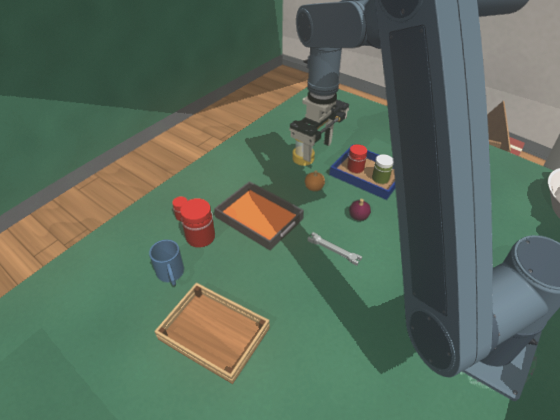

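Side view: both jars stand upright in the blue tray at (357,158) and (383,168), tops at z≈81, and the gripper is over the yellow onion (315,182). Next it grasps the onion.

Request:
move_arm(
  rows=[
    {"rx": 0,"ry": 0,"rz": 0,"x": 0,"y": 0,"z": 0.3,"hand": 1},
    {"rx": 0,"ry": 0,"rz": 0,"x": 0,"y": 0,"z": 0.5,"hand": 1},
    {"rx": 0,"ry": 0,"rz": 0,"x": 0,"y": 0,"z": 0.6,"hand": 1},
    {"rx": 0,"ry": 0,"rz": 0,"x": 0,"y": 0,"z": 0.6,"hand": 1},
    {"rx": 0,"ry": 0,"rz": 0,"x": 0,"y": 0,"z": 0.6,"hand": 1},
    {"rx": 0,"ry": 0,"rz": 0,"x": 0,"y": 0,"z": 0.4,"hand": 1},
    {"rx": 0,"ry": 0,"rz": 0,"x": 0,"y": 0,"z": 0.2,"hand": 1},
    {"rx": 0,"ry": 0,"rz": 0,"x": 0,"y": 0,"z": 0,"hand": 0.8},
    {"rx": 0,"ry": 0,"rz": 0,"x": 0,"y": 0,"z": 0,"hand": 0.75},
    {"rx": 0,"ry": 0,"rz": 0,"x": 0,"y": 0,"z": 0,"hand": 0.7},
    {"rx": 0,"ry": 0,"rz": 0,"x": 0,"y": 0,"z": 0,"hand": 0.65},
    {"rx": 0,"ry": 0,"rz": 0,"x": 0,"y": 0,"z": 0,"hand": 0.6},
  ],
)

```text
t: 18.98
eef_pos: [608.1, -195.8, 8.4]
orientation: [179.9, -0.1, 0.0]
force: [0.1, -0.3, 0.6]
finger_gap: 64.3
gripper_force: 0.0
```

Request:
move_arm(
  rows=[
    {"rx": 0,"ry": 0,"rz": 0,"x": 0,"y": 0,"z": 0,"hand": 0.4},
    {"rx": 0,"ry": 0,"rz": 0,"x": 0,"y": 0,"z": 0,"hand": 0.4},
    {"rx": 0,"ry": 0,"rz": 0,"x": 0,"y": 0,"z": 0,"hand": 0.4},
    {"rx": 0,"ry": 0,"rz": 0,"x": 0,"y": 0,"z": 0,"hand": 0.4},
  ],
)

```text
t: 19.32
eef_pos: [608.1, -195.7, 8.3]
orientation: [179.9, -0.1, 0.1]
force: [-1.1, -0.6, 6.3]
finger_gap: 59.9
gripper_force: 30.0
```

Request:
move_arm(
  rows=[
    {"rx": 0,"ry": 0,"rz": 0,"x": 0,"y": 0,"z": -0.3,"hand": 0.4},
    {"rx": 0,"ry": 0,"rz": 0,"x": 0,"y": 0,"z": -0.5,"hand": 0.4},
    {"rx": 0,"ry": 0,"rz": 0,"x": 0,"y": 0,"z": -0.5,"hand": 0.4},
    {"rx": 0,"ry": 0,"rz": 0,"x": 0,"y": 0,"z": -0.5,"hand": 0.4},
    {"rx": 0,"ry": 0,"rz": 0,"x": 0,"y": 0,"z": -0.5,"hand": 0.4},
    {"rx": 0,"ry": 0,"rz": 0,"x": 0,"y": 0,"z": -0.4,"hand": 0.4},
    {"rx": 0,"ry": 0,"rz": 0,"x": 0,"y": 0,"z": -0.3,"hand": 0.4},
    {"rx": 0,"ry": 0,"rz": 0,"x": -0.08,"y": -0.2,"z": 0,"hand": 0.4},
    {"rx": 0,"ry": 0,"rz": 0,"x": -0.08,"y": -0.4,"z": 0,"hand": 0.4},
    {"rx": 0,"ry": 0,"rz": 0,"x": -0.08,"y": -0.6,"z": 0,"hand": 0.4},
    {"rx": 0,"ry": 0,"rz": 0,"x": -0.08,"y": -0.8,"z": 0,"hand": 0.4},
    {"rx": 0,"ry": 0,"rz": 0,"x": -0.08,"y": -0.8,"z": 0,"hand": 0.4},
  ],
)

```text
t: 20.32
eef_pos: [589.1, -80.8, 125.1]
orientation: [-179.9, 0.2, -0.0]
force: [0.4, 0.3, -1.5]
finger_gap: 59.9
gripper_force: 30.0
```

Request:
move_arm(
  rows=[
    {"rx": 0,"ry": 0,"rz": 0,"x": -0.09,"y": -0.8,"z": 0,"hand": 0.4},
    {"rx": 0,"ry": 0,"rz": 0,"x": -0.09,"y": -0.8,"z": 0,"hand": 0.4},
    {"rx": 0,"ry": 0,"rz": 0,"x": -0.09,"y": -0.8,"z": 0,"hand": 0.4},
    {"rx": 0,"ry": 0,"rz": 0,"x": -0.09,"y": -0.8,"z": 0,"hand": 0.4},
    {"rx": 0,"ry": 0,"rz": 0,"x": -0.09,"y": -0.8,"z": 0,"hand": 0.4},
    {"rx": 0,"ry": 0,"rz": 0,"x": -0.09,"y": -0.8,"z": 0,"hand": 0.4},
    {"rx": 0,"ry": 0,"rz": 0,"x": -0.09,"y": -0.8,"z": 0,"hand": 0.4},
    {"rx": 0,"ry": 0,"rz": 0,"x": -0.09,"y": -0.8,"z": 0,"hand": 0.4},
    {"rx": 0,"ry": 0,"rz": 0,"x": -0.09,"y": -0.8,"z": 0,"hand": 0.4},
    {"rx": 0,"ry": 0,"rz": 0,"x": -0.09,"y": -0.8,"z": 0,"hand": 0.4},
    {"rx": 0,"ry": 0,"rz": 0,"x": -0.09,"y": -0.8,"z": 0,"hand": 0.4},
    {"rx": 0,"ry": 0,"rz": 0,"x": -0.09,"y": -0.8,"z": 0,"hand": 0.4},
  ],
)

```text
t: 21.32
eef_pos: [544.6, 302.9, 125.1]
orientation: [179.9, 0.2, 0.1]
force: [0.6, -0.7, -1.1]
finger_gap: 59.8
gripper_force: 30.0
```

Request:
move_arm(
  rows=[
    {"rx": 0,"ry": 0,"rz": 0,"x": -0.04,"y": -0.6,"z": 0,"hand": 0.4},
    {"rx": 0,"ry": 0,"rz": 0,"x": 0,"y": -0.4,"z": 0,"hand": 0.4},
    {"rx": 0,"ry": 0,"rz": 0,"x": 0,"y": -0.3,"z": 0,"hand": 0.4},
    {"rx": 0,"ry": 0,"rz": 0,"x": 0,"y": -0.12,"z": 0,"hand": 0.4},
    {"rx": 0,"ry": 0,"rz": -0.67,"x": 0,"y": 0,"z": 0,"hand": 0.4},
    {"rx": 0,"ry": 0,"rz": -0.66,"x": 0,"y": 0,"z": 0,"hand": 0.4},
    {"rx": 0,"ry": 0,"rz": 0,"x": 0,"y": 0,"z": 0,"hand": 0.4},
    {"rx": 0,"ry": 0,"rz": 0,"x": 0,"y": 0,"z": 0,"hand": 0.4},
  ],
)

```text
t: 21.98
eef_pos: [546.1, 356.4, 126.7]
orientation: [180.0, 0.0, 7.8]
force: [-0.4, 0.2, -1.4]
finger_gap: 60.0
gripper_force: 30.0
```

Run:
```python
from h import *
s=arm.observe(); print(s['eef_pos'],s['orientation'],s['finger_gap'],s['force'])
c=look('side'); f=c['frame'][180:400,120:400]
cv2.imwrite('pics/side4.png',cv2.resize(f,None,fx=2,fy=2)[:,:,::-1])
w=cloud(c); h=cv2.cvtColor(c['frame'],cv2.COLOR_RGB2HSV)
m=(h[...,0]>5)&(h[...,0]<22)&(h[...,1]>120)&(np.hypot(w[...,0]-546.6,w[...,1]-357)<45)&(w[...,2]>90)
P=w[m]; print(len(P),np.percentile(P,[2,50,98],0).round(1))
```

```text
[546.11094621 356.42892315 126.70298483] [1.79969547e+02 4.53327021e-02 7.84239829e+00] 59.99797360636578 [-0.40763065  0.17704404 -1.3561146 ]
440 [[516.2 331.6 132.3]
 [527.9 358.3 159.2]
 [549.9 381.5 170.1]]
```

View pics/side4.png

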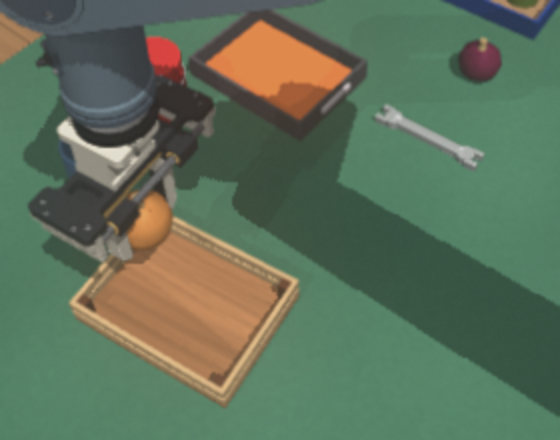

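Side crop: the onion is held upright at (150,222), above the far half of the crate, with the crate centre near (187,310). I lower it.

Request:
move_arm(
  rows=[
    {"rx": 0,"ry": 0,"rz": 0,"x": 0,"y": 0,"z": 0.3,"hand": 0.4},
    {"rx": 0,"ry": 0,"rz": 0,"x": 0,"y": 0,"z": 0.5,"hand": 0.4},
    {"rx": 0,"ry": 0,"rz": 0,"x": 0,"y": 0,"z": 0.5,"hand": 0.4},
    {"rx": 0,"ry": 0,"rz": 0,"x": 0,"y": 0,"z": 0.5,"hand": 0.4},
    {"rx": 0,"ry": 0,"rz": 0,"x": 0,"y": 0,"z": 0.5,"hand": 0.4},
    {"rx": 0,"ry": 0,"rz": 0,"x": 0,"y": 0,"z": 0.3,"hand": 0.4},
    {"rx": 0,"ry": 0,"rz": 0,"x": 0,"y": 0,"z": 0.15,"hand": 0.4},
    {"rx": 0,"ry": 0,"rz": 0,"x": 0,"y": 0,"z": 0.1,"hand": 0.4},
    {"rx": 0,"ry": 0,"rz": 0,"x": 0,"y": 0,"z": 0,"hand": 0.4},
    {"rx": 0,"ry": 0,"rz": 0,"x": 0,"y": 0,"z": 0.02,"hand": 0.4},
    {"rx": 0,"ry": 0,"rz": 0,"x": 0,"y": 0,"z": 0,"hand": 0.4},
    {"rx": 0,"ry": 0,"rz": 0,"x": 0,"y": 0,"z": 0,"hand": 0.4},
  ],
)

```text
t: 23.03
eef_pos: [546.9, 357.7, 13.3]
orientation: [-180.0, -0.1, 8.0]
force: [-1.3, -0.3, 4.5]
finger_gap: 60.3
gripper_force: 30.0
```

Request:
move_arm(
  rows=[
    {"rx": 0,"ry": 0,"rz": 0,"x": 0,"y": 0,"z": 0.02,"hand": 0.4},
    {"rx": 0,"ry": 0,"rz": 0,"x": 0,"y": 0,"z": 0,"hand": 0.4},
    {"rx": 0,"ry": 0,"rz": 0,"x": 0,"y": 0,"z": 0,"hand": 0.4},
  ],
)

```text
t: 23.28
eef_pos: [546.9, 357.8, 13.3]
orientation: [-180.0, -0.1, 8.0]
force: [-1.9, -1.7, 9.9]
finger_gap: 60.1
gripper_force: 30.0
```

Request:
move_arm(
  rows=[
    {"rx": 0,"ry": 0,"rz": 0,"x": 0,"y": 0,"z": 0,"hand": 0.68},
    {"rx": 0,"ry": 0,"rz": 0,"x": 0,"y": 0,"z": 0,"hand": 0.75},
    {"rx": 0,"ry": 0,"rz": 0,"x": 0,"y": 0,"z": 0,"hand": 0.85},
    {"rx": 0,"ry": 0,"rz": 0,"x": 0,"y": 0,"z": 0,"hand": 0.85},
    {"rx": 0,"ry": 0,"rz": 0,"x": 0,"y": 0,"z": 0,"hand": 0.85},
    {"rx": 0,"ry": 0,"rz": 0,"x": 0,"y": 0,"z": -0.2,"hand": 0.85},
    {"rx": 0,"ry": 0,"rz": 0,"x": 0,"y": 0,"z": -0.4,"hand": 0.85},
    {"rx": 0,"ry": 0,"rz": 0,"x": 0,"y": 0,"z": -0.6,"hand": 0.85},
    {"rx": 0,"ry": 0,"rz": 0,"x": 0,"y": 0,"z": -0.6,"hand": 0.85},
    {"rx": 0,"ry": 0,"rz": 0,"x": 0,"y": 0,"z": -0.6,"hand": 1},
    {"rx": 0,"ry": 0,"rz": 0.67,"x": 0,"y": 0,"z": -0.5,"hand": 1},
    {"rx": 0,"ry": 0,"rz": 0.66,"x": 0,"y": 0,"z": 0,"hand": 1},
  ],
)

```text
t: 24.28
eef_pos: [548.7, 358.8, 133.4]
orientation: [-179.8, -0.5, -0.1]
force: [0.5, 1.3, -0.1]
finger_gap: 92.0
gripper_force: 0.0
```

Request:
move_arm(
  rows=[
    {"rx": 0,"ry": 0,"rz": 0,"x": -0.2,"y": 0.5,"z": 0,"hand": 1},
    {"rx": 0,"ry": 0,"rz": 0,"x": -0.2,"y": 0.95,"z": 0,"hand": 1},
    {"rx": 0,"ry": 0,"rz": 0,"x": -0.2,"y": 0.95,"z": 0,"hand": 1},
    {"rx": 0,"ry": 0,"rz": 0,"x": -0.2,"y": 0.95,"z": 0,"hand": 1},
    {"rx": 0,"ry": 0,"rz": 0,"x": -0.2,"y": 0.95,"z": 0,"hand": 1},
    {"rx": 0,"ry": 0,"rz": 0,"x": -0.2,"y": 0.95,"z": 0,"hand": 1},
    {"rx": 0,"ry": 0,"rz": 0,"x": -0.2,"y": 0.95,"z": 0,"hand": 1},
    {"rx": 0,"ry": 0,"rz": 0,"x": -0.2,"y": 0.95,"z": 0,"hand": 1},
    {"rx": 0,"ry": 0,"rz": 0,"x": -0.2,"y": 0.95,"z": 0,"hand": 1},
    {"rx": 0,"ry": 0,"rz": 0,"x": -0.2,"y": 0.95,"z": 0,"hand": 1},
    {"rx": 0,"ry": 0,"rz": 0,"x": -0.2,"y": 0.95,"z": 0,"hand": 1},
    {"rx": 0,"ry": 0,"rz": 0,"x": -0.2,"y": 0.95,"z": 0,"hand": 1},
  ],
)

```text
t: 25.28
eef_pos: [449.9, -82.3, 128.2]
orientation: [180.0, -0.1, 0.1]
force: [0.1, 0.2, -0.1]
finger_gap: 93.2
gripper_force: 0.0
```

Request:
move_arm(
  rows=[
    {"rx": 0,"ry": 0,"rz": 0,"x": -0.2,"y": 0.95,"z": 0,"hand": 1},
    {"rx": 0,"ry": 0,"rz": 0,"x": -0.13,"y": 0.8,"z": 0,"hand": 1},
    {"rx": 0,"ry": 0,"rz": 0,"x": 0,"y": 0.46,"z": 0,"hand": 1},
    {"rx": 0,"ry": 0,"rz": 0,"x": 0,"y": 0,"z": 0,"hand": 1},
    {"rx": 0,"ry": 0,"rz": 0,"x": 0,"y": 0,"z": 0,"hand": 1},
    {"rx": 0,"ry": 0,"rz": 0,"x": 0,"y": 0,"z": 0,"hand": 1},
  ],
)

```text
t: 25.78
eef_pos: [437.1, -168.3, 127.6]
orientation: [-180.0, 0.0, 0.0]
force: [-0.3, 0.3, -0.2]
finger_gap: 93.1
gripper_force: 0.0
```

Run:
```python
from h import *
s=arm.observe(); print(s['eef_pos'],s['orientation'],s['finger_gap'],s['force'])
c=look('side','side5.png'); w=cloud(c)
for k,x,y in(('yel',546.6,357.2),('red',437.5,-169.3)):
    m=(np.hypot(w[...,0]-x,w[...,1]-y)<42)&(w[...,2]>25)&(w[...,2]<75)
    P=w[m]; N=P[P[:,2]>58]; print(k,len(P),np.percentile(P,[1,99],0).round(1),'neck',N.mean(0))
```

```text
[ 437.14980424 -168.29338106  127.61186013] [-1.79965325e+02  3.79147676e-03  3.06347747e-02] 93.10781908605419 [-0.30400814  0.34965373 -0.19011796]
yel 603 [[516.4 331.2  28.1]
 [570.3 386.4  70.2]] neck [545.56848501 357.69132929  64.79361341]
red 306 [[ 408.9 -192.7   26.2]
 [ 463.2 -140.2   65. ]] neck [ 436.98365809 -167.04047874   64.06113284]
```

View pics/side5.png

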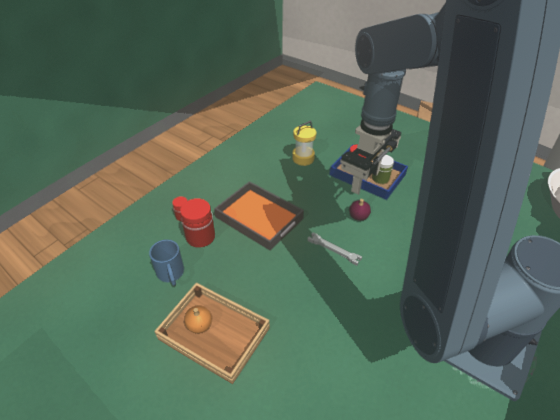

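Side view: yellow onion stands in the crate at (198,320), neck up. The gripper is above the red onion at (360,210).

Request:
move_arm(
  rows=[
    {"rx": 0,"ry": 0,"rz": 0,"x": 0,"y": -0.02,"z": 0.3,"hand": 1},
    {"rx": 0,"ry": 0,"rz": 0,"x": 0,"y": 0,"z": 0.5,"hand": 1},
    {"rx": 0,"ry": 0,"rz": 0,"x": 0,"y": 0,"z": 0.5,"hand": 1},
    {"rx": 0,"ry": 0,"rz": 0,"x": 0,"y": 0,"z": 0.6,"hand": 1},
    {"rx": 0,"ry": 0,"rz": 0,"x": 0,"y": 0,"z": 0.5,"hand": 1},
    {"rx": 0,"ry": 0,"rz": 0,"x": 0,"y": 0,"z": 0.4,"hand": 1},
    {"rx": 0,"ry": 0,"rz": 0,"x": 0,"y": 0,"z": 0.2,"hand": 1},
    {"rx": 0,"ry": 0,"rz": 0,"x": 0,"y": 0,"z": 0,"hand": 0.8},
    {"rx": 0,"ry": 0,"rz": 0,"x": 0,"y": 0,"z": 0,"hand": 0.75},
    {"rx": 0,"ry": 0,"rz": 0,"x": 0,"y": 0,"z": 0,"hand": 0.7},
    {"rx": 0,"ry": 0,"rz": 0,"x": 0,"y": 0,"z": 0,"hand": 0.65},
    {"rx": 0,"ry": 0,"rz": 0,"x": 0,"y": 0,"z": 0,"hand": 0.6},
  ],
)

```text
t: 26.83
eef_pos: [438.0, -168.6, 8.4]
orientation: [179.9, -0.1, 0.1]
force: [0.5, -1.3, 0.5]
finger_gap: 64.2
gripper_force: 0.5
```

Request:
move_arm(
  rows=[
    {"rx": 0,"ry": 0,"rz": 0,"x": 0,"y": 0,"z": 0,"hand": 0.4},
    {"rx": 0,"ry": 0,"rz": 0,"x": 0,"y": 0,"z": 0,"hand": 0.4},
    {"rx": 0,"ry": 0,"rz": 0,"x": 0,"y": 0,"z": 0,"hand": 0.4},
    {"rx": 0,"ry": 0,"rz": 0,"x": 0,"y": 0,"z": 0,"hand": 0.4},
  ],
)

```text
t: 27.17
eef_pos: [438.0, -168.7, 8.3]
orientation: [179.9, -0.1, 0.0]
force: [-0.7, 0.2, 6.6]
finger_gap: 59.8
gripper_force: 30.0
```

Request:
move_arm(
  rows=[
    {"rx": 0,"ry": 0,"rz": 0,"x": 0,"y": 0,"z": -0.3,"hand": 0.4},
    {"rx": 0,"ry": 0,"rz": 0,"x": 0,"y": 0,"z": -0.5,"hand": 0.4},
    {"rx": 0,"ry": 0,"rz": 0,"x": 0,"y": 0,"z": -0.5,"hand": 0.4},
    {"rx": 0,"ry": 0,"rz": 0,"x": 0,"y": 0,"z": -0.5,"hand": 0.4},
    {"rx": 0,"ry": 0,"rz": 0,"x": 0,"y": 0,"z": -0.5,"hand": 0.4},
    {"rx": 0,"ry": 0,"rz": 0,"x": 0,"y": 0,"z": -0.4,"hand": 0.4},
    {"rx": 0,"ry": 0,"rz": 0,"x": 0,"y": 0,"z": -0.3,"hand": 0.4},
    {"rx": 0,"ry": 0,"rz": 0,"x": 0.05,"y": -0.2,"z": 0,"hand": 0.4},
    {"rx": 0,"ry": 0,"rz": 0,"x": 0.05,"y": -0.4,"z": 0,"hand": 0.4},
    {"rx": 0,"ry": 0,"rz": 0,"x": 0.05,"y": -0.6,"z": 0,"hand": 0.4},
    {"rx": 0,"ry": 0,"rz": 0,"x": 0.05,"y": -0.8,"z": 0,"hand": 0.4},
    {"rx": 0,"ry": 0,"rz": 0,"x": 0.05,"y": -0.8,"z": 0,"hand": 0.4},
  ],
)

```text
t: 28.17
eef_pos: [446.4, -54.7, 126.4]
orientation: [-179.9, 0.1, -0.1]
force: [0.2, -0.1, -0.5]
finger_gap: 60.0
gripper_force: 30.0
```

Request:
move_arm(
  rows=[
    {"rx": 0,"ry": 0,"rz": 0,"x": 0.05,"y": -0.8,"z": 0,"hand": 0.4},
    {"rx": 0,"ry": 0,"rz": 0,"x": 0.05,"y": -0.8,"z": 0,"hand": 0.4},
    {"rx": 0,"ry": 0,"rz": 0,"x": 0.05,"y": -0.8,"z": 0,"hand": 0.4},
    {"rx": 0,"ry": 0,"rz": 0,"x": 0.05,"y": -0.8,"z": 0,"hand": 0.4},
    {"rx": 0,"ry": 0,"rz": 0,"x": 0.05,"y": -0.8,"z": 0,"hand": 0.4},
    {"rx": 0,"ry": 0,"rz": 0,"x": 0.05,"y": -0.8,"z": 0,"hand": 0.4},
    {"rx": 0,"ry": 0,"rz": 0,"x": 0.05,"y": -0.8,"z": 0,"hand": 0.4},
    {"rx": 0,"ry": 0,"rz": 0,"x": 0.05,"y": -0.8,"z": 0,"hand": 0.4},
    {"rx": 0,"ry": 0,"rz": 0,"x": 0.05,"y": -0.8,"z": 0,"hand": 0.4},
    {"rx": 0,"ry": 0,"rz": 0,"x": 0.05,"y": -0.8,"z": 0,"hand": 0.4},
    {"rx": 0,"ry": 0,"rz": 0,"x": 0.05,"y": -0.6,"z": 0,"hand": 0.4},
    {"rx": 0,"ry": 0,"rz": 0,"x": 0.05,"y": -0.6,"z": 0,"hand": 0.4},
  ],
)

```text
t: 29.17
eef_pos: [469.4, 313.8, 126.0]
orientation: [180.0, 0.1, 0.1]
force: [0.0, -0.8, -0.2]
finger_gap: 60.1
gripper_force: 30.0
```

Request:
move_arm(
  rows=[
    {"rx": 0,"ry": 0,"rz": 0,"x": 0.02,"y": -0.5,"z": 0,"hand": 0.4},
    {"rx": 0,"ry": 0,"rz": 0,"x": 0,"y": -0.3,"z": 0,"hand": 0.4},
    {"rx": 0,"ry": 0,"rz": 0,"x": 0,"y": -0.09,"z": 0,"hand": 0.4},
    {"rx": 0,"ry": 0,"rz": -0.67,"x": 0,"y": 0,"z": 0,"hand": 0.4},
    {"rx": 0,"ry": 0,"rz": -0.66,"x": 0,"y": 0,"z": 0,"hand": 0.4},
    {"rx": 0,"ry": 0,"rz": 0,"x": 0,"y": 0,"z": 0,"hand": 0.4},
    {"rx": 0,"ry": 0,"rz": 0,"x": 0,"y": 0,"z": 0,"hand": 0.4},
    {"rx": 0,"ry": 0,"rz": 0,"x": 0,"y": 0,"z": 0,"hand": 0.4},
  ],
)

```text
t: 29.83
eef_pos: [471.5, 346.7, 127.2]
orientation: [180.0, 0.0, 7.9]
force: [0.1, -0.0, -1.6]
finger_gap: 60.1
gripper_force: 30.0
```

Request:
move_arm(
  rows=[
    {"rx": 0,"ry": 0,"rz": 0,"x": 0,"y": 0,"z": 0.3,"hand": 0.4},
    {"rx": 0,"ry": 0,"rz": 0,"x": 0,"y": 0,"z": 0.5,"hand": 0.4},
    {"rx": 0,"ry": 0,"rz": 0,"x": 0,"y": 0,"z": 0.5,"hand": 0.4},
    {"rx": 0,"ry": 0,"rz": 0,"x": 0,"y": 0,"z": 0.5,"hand": 0.4},
    {"rx": 0,"ry": 0,"rz": 0,"x": 0,"y": 0,"z": 0.5,"hand": 0.4},
    {"rx": 0,"ry": 0,"rz": 0,"x": 0,"y": 0,"z": 0.3,"hand": 0.4},
    {"rx": 0,"ry": 0,"rz": 0,"x": 0,"y": 0,"z": 0.15,"hand": 0.4},
    {"rx": 0,"ry": 0,"rz": 0,"x": 0,"y": 0,"z": 0.1,"hand": 0.4},
    {"rx": 0,"ry": 0,"rz": 0,"x": 0,"y": 0,"z": 0,"hand": 0.4},
    {"rx": 0,"ry": 0,"rz": 0,"x": 0,"y": 0,"z": 0.02,"hand": 0.4},
    {"rx": 0,"ry": 0,"rz": 0,"x": 0,"y": 0,"z": 0.01,"hand": 0.4},
    {"rx": 0,"ry": 0,"rz": 0,"x": 0,"y": 0,"z": 0,"hand": 0.4},
  ],
)

```text
t: 30.83
eef_pos: [472.5, 347.7, 13.4]
orientation: [-180.0, -0.1, 8.0]
force: [-0.6, -1.0, 4.5]
finger_gap: 60.0
gripper_force: 30.0
```

Request:
move_arm(
  rows=[
    {"rx": 0,"ry": 0,"rz": 0,"x": 0,"y": 0,"z": 0,"hand": 0.4},
    {"rx": 0,"ry": 0,"rz": 0,"x": 0,"y": 0,"z": 0,"hand": 0.4},
  ],
)

```text
t: 31.0
eef_pos: [472.5, 347.7, 13.4]
orientation: [-180.0, -0.1, 8.0]
force: [-0.9, -1.6, 6.0]
finger_gap: 59.8
gripper_force: 30.0
```

Request:
move_arm(
  rows=[
    {"rx": 0,"ry": 0,"rz": 0,"x": 0,"y": 0,"z": 0,"hand": 0.68},
    {"rx": 0,"ry": 0,"rz": 0,"x": 0,"y": 0,"z": 0,"hand": 0.75},
    {"rx": 0,"ry": 0,"rz": 0,"x": 0,"y": 0,"z": 0,"hand": 0.85},
    {"rx": 0,"ry": 0,"rz": 0,"x": 0,"y": 0,"z": 0,"hand": 0.85},
    {"rx": 0,"ry": 0,"rz": 0,"x": 0,"y": 0,"z": 0,"hand": 0.85},
    {"rx": 0,"ry": 0,"rz": 0,"x": 0,"y": 0,"z": -0.2,"hand": 0.85},
    {"rx": 0,"ry": 0,"rz": 0,"x": 0,"y": 0,"z": -0.4,"hand": 0.85},
    {"rx": 0,"ry": 0,"rz": 0,"x": 0,"y": 0,"z": -0.6,"hand": 0.85},
    {"rx": 0,"ry": 0,"rz": 0,"x": 0,"y": 0,"z": -0.6,"hand": 0.85},
    {"rx": 0,"ry": 0,"rz": 0,"x": 0,"y": 0,"z": -0.6,"hand": 0.85},
    {"rx": 0,"ry": 0,"rz": 0.67,"x": 0,"y": 0,"z": -0.5,"hand": 0.7},
    {"rx": 0,"ry": 0,"rz": 0.66,"x": 0,"y": 0,"z": 0,"hand": 0.5},
  ],
)

```text
t: 32.0
eef_pos: [474.2, 348.8, 133.7]
orientation: [-179.8, -0.4, -0.1]
force: [0.7, -0.4, 1.3]
finger_gap: 70.5
gripper_force: 0.0
```

Request:
move_arm(
  rows=[
    {"rx": 0,"ry": 0,"rz": 0,"x": -0.1,"y": 0.5,"z": 0,"hand": 0.5},
    {"rx": 0,"ry": 0,"rz": 0,"x": -0.1,"y": 0.95,"z": 0,"hand": 0.5},
    {"rx": 0,"ry": 0,"rz": 0,"x": -0.1,"y": 0.95,"z": 0,"hand": 0.5},
    {"rx": 0,"ry": 0,"rz": 0,"x": -0.1,"y": 0.95,"z": 0,"hand": 0.5},
    {"rx": 0,"ry": 0,"rz": 0,"x": -0.1,"y": 0.95,"z": 0,"hand": 0.5},
    {"rx": 0,"ry": 0,"rz": 0,"x": -0.1,"y": 0.95,"z": 0,"hand": 0.5},
    {"rx": 0,"ry": 0,"rz": 0,"x": -0.1,"y": 0.95,"z": 0,"hand": 0.5},
    {"rx": 0,"ry": 0,"rz": 0,"x": -0.1,"y": 0.95,"z": 0,"hand": 0.5},
    {"rx": 0,"ry": 0,"rz": 0,"x": -0.1,"y": 0.95,"z": 0,"hand": 0.5},
    {"rx": 0,"ry": 0,"rz": 0,"x": -0.1,"y": 0.7,"z": 0,"hand": 0.5},
    {"rx": 0,"ry": 0,"rz": 0,"x": -0.1,"y": 0.39,"z": 0,"hand": 0.5},
    {"rx": 0,"ry": 0,"rz": 0,"x": 0,"y": 0,"z": 0,"hand": 0.5},
  ],
)

```text
t: 33.0
eef_pos: [427.7, -23.0, 128.9]
orientation: [179.9, -0.0, -0.2]
force: [0.1, 0.2, 0.0]
finger_gap: 46.2
gripper_force: 0.0
```

Run:
```python
from h import *
s=arm.observe(); print(s['eef_pos'],s['orientation'],s['finger_gap'],s['force'])
def span(c,tag):
    w=cloud(c); f=c['frame'].astype(int)
    m=((f.max(-1)-f.min(-1))<45)&(abs(w[...,0]-428)<95)&(abs(w[...,1]+20)<45)&(w[...,2]>5)&(w[...,2]<25)
    _,L,st,_=cv2.connectedComponentsWithStats(m.astype(np.uint8)); i=1+np.argmax(st[1:,4])
    v,u=np.nonzero(L==i); P=ray(c,np.c_[u,v],12.)[:,:2]
    ctr=P.mean(0); _,_,V=np.linalg.svd(P-ctr,full_matrices=False); d=V[0]*np.sign(V[0,0])
    t=(P-ctr)@d; n=(P-ctr)@[-d[1],d[0]]; mid=abs(t)<40
    k=np.polyfit(t[mid],n[mid],1)
    print(tag,len(P),'centre',(ctr+d*(t.max()+t.min())/2).round(1),'len %.1f'%np.ptp(t),'yaw pca %.1f shaft %.1f'%(np.degrees(np.arctan2(d[1],d[0])),np.degrees(np.arctan2(d[1],d[0]))+np.degrees(np.arctan(k[0]))))
    mid=abs(t)<15; print('shaft mid',P[mid].mean(0).round(1),'w',np.percentile(n[mid],[3,97]).round(1))
span(dict(np.load('top0.npz')),'top0'); span(dict(np.load('side0.npz')),'side0')
c=look('side'); span(c,'sidenow')
w=cloud(c)
for k,x,y in(('yel',546.6,357.2),('red',472.3,347.2)):
    m=(np.hypot(w[...,0]-x,w[...,1]-y)<34)&(w[...,2]>25)&(w[...,2]<75)
    P=w[m]; N=P[P[:,2]>62]; print(k,len(P),np.percentile(P,[1,99],0).round(1),'neck',N.mean(0))
cv2.imwrite('pics/side6.png',c['frame'][:,:,::-1])
```

```text
[427.74743044 -23.0328612  128.88032   ] [ 1.79932193e+02 -3.80902677e-02 -1.68433971e-01] 46.198496012567226 [0.12739422 0.1543486  0.02178516]
top0 472 centre [428.  -21.3] len 148.8 yaw pca 2.3 shaft 2.2
shaft mid [427.  -21.1] w [-6.5  6.7]
side0 386 centre [427.8 -19.8] len 150.9 yaw pca 1.5 shaft 0.8
shaft mid [425.6 -20.2] w [-10.1   9. ]
sidenow 395 centre [427.8 -19.6] len 150.9 yaw pca 1.6 shaft 0.9
shaft mid [425.8 -20.1] w [-10.3   9.1]
yel 604 [[516.4 331.3  27.8]
 [571.  386.4  69.6]] neck [546.08574765 356.98919919  68.31355051]
red 615 [[442.9 322.5  27.9]
 [496.2 376.2  69.5]] neck [471.88064512 347.78668402  68.08190155]
```

View pics/side6.png

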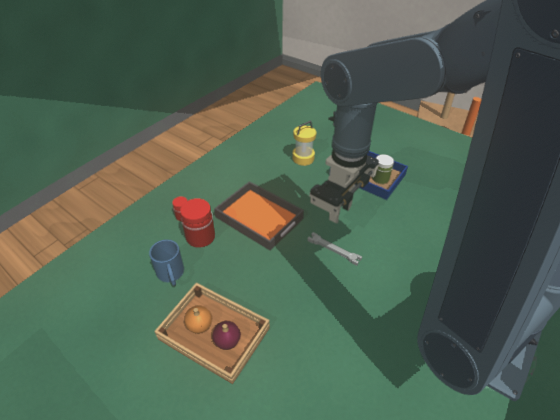

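Side view: yellow (198,320) and red (227,335) onions stand side by side in the crate. The gripper is above the spanner at (335,248), which measures centre (428,-20.7), yaw about 2°, length 150.

Request:
move_arm(
  rows=[
    {"rx": 0,"ry": 0,"rz": -0.3,"x": 0,"y": 0,"z": 0.3,"hand": 0.5},
    {"rx": 0,"ry": 0,"rz": 0,"x": 0,"y": 0,"z": 0.6,"hand": 0.5},
    {"rx": 0,"ry": 0,"rz": 0,"x": 0,"y": 0,"z": 0.6,"hand": 0.5},
    {"rx": 0,"ry": 0,"rz": 0,"x": 0,"y": 0,"z": 0.6,"hand": 0.5},
    {"rx": 0,"ry": 0,"rz": 0,"x": 0,"y": 0,"z": 0.5,"hand": 0.5},
    {"rx": 0,"ry": 0,"rz": 0,"x": 0,"y": 0,"z": 0.3,"hand": 0.5},
    {"rx": 0,"ry": 0,"rz": 0,"x": 0,"y": 0,"z": 0.15,"hand": 0.5},
    {"rx": 0,"ry": 0,"rz": 0,"x": 0,"y": 0,"z": 0.08,"hand": 0.5},
    {"rx": 0,"ry": 0,"rz": 0,"x": 0,"y": 0,"z": 0,"hand": 0.5},
    {"rx": 0,"ry": 0,"rz": 0,"x": 0,"y": 0,"z": 0,"hand": 0.35},
    {"rx": 0,"ry": 0,"rz": 0,"x": 0,"y": 0,"z": 0,"hand": 0.25},
    {"rx": 0,"ry": 0,"rz": 0,"x": 0,"y": 0,"z": 0,"hand": 0.15},
  ],
)

```text
t: 34.05
eef_pos: [428.7, -20.3, 3.8]
orientation: [180.0, -0.1, 1.9]
force: [0.0, 0.3, -0.3]
finger_gap: 30.5
gripper_force: 0.0
```

Request:
move_arm(
  rows=[
    {"rx": 0,"ry": 0,"rz": 0,"x": 0,"y": 0,"z": 0,"hand": 0},
    {"rx": 0,"ry": 0,"rz": 0,"x": 0,"y": 0,"z": 0,"hand": 0},
    {"rx": 0,"ry": 0,"rz": 0,"x": 0,"y": 0,"z": 0,"hand": 0},
    {"rx": 0,"ry": 0,"rz": 0,"x": 0,"y": 0,"z": 0,"hand": 0},
    {"rx": 0,"ry": 0,"rz": 0,"x": 0,"y": 0,"z": 0,"hand": 0},
  ],
)

```text
t: 34.47
eef_pos: [428.2, -20.4, 3.4]
orientation: [180.0, -0.0, 1.8]
force: [-0.8, -0.1, 4.6]
finger_gap: 13.6
gripper_force: 30.0
```

Request:
move_arm(
  rows=[
    {"rx": 0,"ry": 0,"rz": 0,"x": 0,"y": 0,"z": -0.3,"hand": 0},
    {"rx": 0,"ry": 0,"rz": 0,"x": 0,"y": 0,"z": -0.5,"hand": 0},
    {"rx": 0,"ry": 0,"rz": 0,"x": 0,"y": 0,"z": -0.5,"hand": 0},
    {"rx": 0,"ry": 0,"rz": 0,"x": 0,"y": 0,"z": -0.5,"hand": 0},
    {"rx": 0,"ry": 0,"rz": 0,"x": 0,"y": 0,"z": -0.4,"hand": 0},
    {"rx": 0,"ry": 0,"rz": 0,"x": 0,"y": 0,"z": -0.3,"hand": 0},
    {"rx": 0,"ry": 0,"rz": 0,"x": 0.3,"y": -0.05,"z": 0,"hand": 0},
    {"rx": 0,"ry": 0,"rz": 0,"x": 0.6,"y": -0.05,"z": 0,"hand": 0},
    {"rx": 0,"ry": 0,"rz": 0,"x": 0.7,"y": -0.05,"z": 0,"hand": 0},
    {"rx": 0,"ry": 0,"rz": 0,"x": 0.7,"y": -0.05,"z": 0,"hand": 0},
    {"rx": 0,"ry": 0,"rz": 0,"x": 0.7,"y": -0.05,"z": 0,"hand": 0},
    {"rx": 0,"ry": 0,"rz": 0,"x": 0.7,"y": -0.05,"z": 0,"hand": 0},
  ],
)

```text
t: 35.47
eef_pos: [576.2, -3.1, 102.4]
orientation: [-180.0, 0.1, 1.8]
force: [0.3, 0.6, -1.2]
finger_gap: 13.5
gripper_force: 30.0
```

Request:
move_arm(
  rows=[
    {"rx": 0,"ry": 0,"rz": 0,"x": 0.7,"y": -0.05,"z": 0,"hand": 0},
    {"rx": 0,"ry": 0,"rz": 0,"x": 0.6,"y": -0.05,"z": 0,"hand": 0},
    {"rx": 0,"ry": 0,"rz": 0,"x": 0.5,"y": -0.05,"z": 0,"hand": 0},
    {"rx": 0,"ry": 0,"rz": 0,"x": 0.27,"y": -0.06,"z": 0,"hand": 0},
    {"rx": 0,"ry": 0,"rz": 0.4,"x": 0,"y": 0,"z": 0,"hand": 0},
    {"rx": 0,"ry": 0,"rz": 0,"x": 0,"y": 0,"z": 0,"hand": 0},
    {"rx": 0,"ry": 0,"rz": 0,"x": 0,"y": 0,"z": 0,"hand": 0},
    {"rx": 0,"ry": 0,"rz": 0,"x": 0,"y": 0,"z": 0,"hand": 0},
  ],
)

```text
t: 36.13
eef_pos: [657.2, 7.6, 102.5]
orientation: [-180.0, 0.1, -0.5]
force: [-0.8, -0.3, -2.0]
finger_gap: 13.7
gripper_force: 30.0
```

Run:
```python
from h import *
s=arm.observe(); print(s['eef_pos'],s['orientation'],s['finger_gap'],s['force'],s['wrist_torque'])
c=look('side'); f=c['frame'][100:310,150:410]
cv2.imwrite('pics/side7.png',cv2.resize(f,None,fx=2.5,fy=2.5)[:,:,::-1])
```

```text
[657.23238723   7.60951625 102.5075547 ] [-1.79989610e+02  7.91120253e-02 -5.04211058e-01] 13.688782111180076 [-0.75582197 -0.31918321 -1.98551291] [0.02399373 0.03412132 0.00170496]
```

View pics/side7.png

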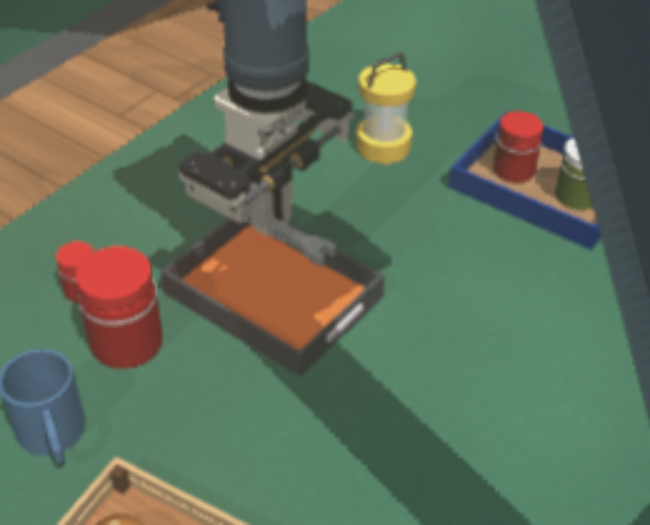

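Side crop: the spanner hangs level, with its near head at (320,248), above the orange tray (275,285). I lower it.

Request:
move_arm(
  rows=[
    {"rx": 0,"ry": 0,"rz": 0,"x": 0,"y": 0,"z": 0.3,"hand": 0},
    {"rx": 0,"ry": 0,"rz": 0,"x": 0,"y": 0,"z": 0.5,"hand": 0},
    {"rx": 0,"ry": 0,"rz": 0,"x": 0,"y": 0,"z": 0.5,"hand": 0},
    {"rx": 0,"ry": 0,"rz": 0,"x": 0,"y": 0,"z": 0.4,"hand": 0},
    {"rx": 0,"ry": 0,"rz": 0,"x": 0,"y": 0,"z": 0.3,"hand": 0},
    {"rx": 0,"ry": 0,"rz": 0,"x": 0,"y": 0,"z": 0.2,"hand": 0},
    {"rx": 0,"ry": 0,"rz": 0,"x": 0,"y": 0,"z": 0.1,"hand": 0},
    {"rx": 0,"ry": 0,"rz": 0,"x": 0,"y": 0,"z": 0.05,"hand": 0},
    {"rx": 0,"ry": 0,"rz": 0,"x": 0,"y": 0,"z": 0.02,"hand": 0},
    {"rx": 0,"ry": 0,"rz": 0,"x": 0,"y": 0,"z": 0,"hand": 0},
    {"rx": 0,"ry": 0,"rz": 0,"x": 0,"y": 0,"z": 0,"hand": 0},
  ],
)

```text
t: 37.1
eef_pos: [658.7, 7.5, 9.2]
orientation: [180.0, -0.1, -0.6]
force: [1.1, -0.0, -1.0]
finger_gap: 13.7
gripper_force: 30.0
```

Request:
move_arm(
  rows=[
    {"rx": 0,"ry": 0,"rz": 0,"x": 0,"y": 0,"z": 0.02,"hand": 0},
    {"rx": 0,"ry": 0,"rz": 0,"x": 0,"y": 0,"z": 0,"hand": 0},
    {"rx": 0,"ry": 0,"rz": 0,"x": 0,"y": 0,"z": 0,"hand": 0.2},
    {"rx": 0,"ry": 0,"rz": 0,"x": 0,"y": 0,"z": 0,"hand": 0.35},
    {"rx": 0,"ry": 0,"rz": 0,"x": 0,"y": 0,"z": 0,"hand": 0.45},
    {"rx": 0,"ry": 0,"rz": 0,"x": 0,"y": 0,"z": 0,"hand": 0.45},
    {"rx": 0,"ry": 0,"rz": 0,"x": 0,"y": 0,"z": -0.3,"hand": 0.45},
    {"rx": 0,"ry": 0,"rz": 0,"x": 0,"y": 0,"z": -0.6,"hand": 0.45},
    {"rx": 0,"ry": 0,"rz": 0,"x": 0,"y": 0,"z": -0.8,"hand": 0.45},
    {"rx": 0,"ry": 0,"rz": 0,"x": 0,"y": 0,"z": -0.8,"hand": 0.45},
    {"rx": 0,"ry": 0,"rz": 0,"x": 0,"y": 0,"z": -0.8,"hand": 0.45},
    {"rx": 0,"ry": 0,"rz": 0,"x": 0,"y": 0,"z": -0.5,"hand": 0.45},
  ],
)

```text
t: 38.1
eef_pos: [659.3, 7.5, 164.4]
orientation: [180.0, -0.3, -0.5]
force: [0.6, 0.2, 0.3]
finger_gap: 41.9
gripper_force: 0.0
```

Request:
move_arm(
  rows=[
    {"rx": 0,"ry": 0,"rz": 0,"x": -0.5,"y": 0,"z": 0,"hand": 0.45},
    {"rx": 0,"ry": 0,"rz": 0,"x": -0.9,"y": 0,"z": 0,"hand": 0.45},
    {"rx": 0,"ry": 0,"rz": 0,"x": -0.9,"y": 0,"z": 0,"hand": 0.45},
    {"rx": 0,"ry": 0,"rz": 0,"x": -0.9,"y": 0,"z": 0,"hand": 0.45},
    {"rx": 0,"ry": 0,"rz": 0,"x": -0.9,"y": 0,"z": 0,"hand": 0.45},
    {"rx": 0,"ry": 0,"rz": 0,"x": -0.9,"y": 0,"z": 0,"hand": 0.45},
    {"rx": 0,"ry": 0,"rz": 0,"x": -0.9,"y": 0,"z": 0,"hand": 0.45},
    {"rx": 0,"ry": 0,"rz": 0,"x": -0.4,"y": 0,"z": 0,"hand": 0.45},
    {"rx": 0,"ry": 0,"rz": 0,"x": 0,"y": 0,"z": 0,"hand": 0.45},
    {"rx": 0,"ry": 0,"rz": 0,"x": 0,"y": 0,"z": 0,"hand": 0.45},
  ],
)

```text
t: 38.93
eef_pos: [406.3, 9.9, 160.6]
orientation: [180.0, -0.2, -0.6]
force: [0.4, 0.0, -0.2]
finger_gap: 41.7
gripper_force: 0.0
```

Run:
```python
from h import *
s=arm.observe(); print(s['t'],s['eef_pos'],s['force'])
c=look('top','top8.png'); w=cloud(c); f=c['frame'].astype(int)
m=((f.max(-1)-f.min(-1))<60)&(f.max(-1)>90)&(abs(w[...,0]-659)<85)&(abs(w[...,1]-7)<50)&(w[...,2]<30)
P=w[m]; print(len(P),cv2.minAreaRect(P[:,:2].astype(np.float32)),np.percentile(P[:,2],[5,50,95]))
```

```text
38.9333 [406.32730463   9.94462894 160.64910072] [ 0.35321229  0.03947863 -0.24742886]
423 ((658.7377319335938, 7.012427806854248), (24.39448356628418, 149.51402282714844), 89.71926879882812) [14.68876676 18.34578871 22.07479109]
```

View pics/top8.png

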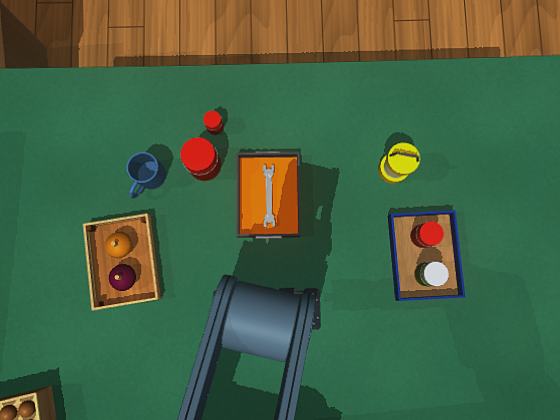

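Top view: the spanner lies flat in the orange tray at (269,195). The onions are in the crate at (118,245) and (122,278), and the jars in the blue tray at (431,233) and (436,273). The mug and lantern have not moved.

```bash
python3 -c "
from cell import arm
print(arm.sign_off())"
```

```text
the job is handed in; nothing more can be done
None
```

The job is handed in at about 39 s: both jars stand upright in the blue tray, both onions are side by side in the crate, the spanner lies flat in the orange-floored tray, and the mug and lantern were not moved.

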